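# Turn an angle bracket over in the welding turnover jig

### The arm

A 6-joint arm with a two-finger parallel gripper is mounted at the origin on the work surface. World frame = base frame: x ahead of the robot, y to its left, z up, the work surface at z = 0. Lengths are in mm, angles in rad, forces in N, time in s.
With the tool pointing down it reaches from about 400 to 925 mm from the base axis. Payload 12.5 kg.
Tool frame: the origin (TCP) lies at the very end of the fingers, on their centre line; the grasp point (between the pads) lies 19 mm behind it (env.tcp_to_grasp is the distance from the TCP to the grasp point, in mm); z points along the fingers, x is the direction in which the jaws open and shut, and the axes are right-handed (so a half turn about z gives the same grasp; the last joint's range is limited). The gripper opens to 95 mm and grips with 3 to 60 N. Pads are 20 mm wide; open, the fingers measure 119 mm over their backs; the gripper's body (75 mm by 180 mm) begins 59 mm behind the grasp point.
Start: joints at [1.128, 0.491, 1.559, -0, 1.092, -0.106], TCP at [206.527, 589.91, 214.661] pointing down, gripper open.
Joint ranges: [-3.1, 3.1], [-0.84, 2.19], [0.05, 2.79], [-1.13, 4.28], [0.06, 2.93], [-2.69, 2.69]. Speed limits (rad/s): [2.22, 2.22, 2.79, 3.14, 3.14, 3.14].

### API

Orientations are given as [roll, pitch, yaw] about the fixed x, y, z axes, in that order (R = Rz(yaw) Ry(pitch) Rx(roll)).
In Python, from cell import env, vision, job gives the robot as it stands.
- The arm moves only by the shell command python3 -m pendant 'ROWS' [OPENING]. ROWS is JSON, a list of rows, each a list of 4 numbers: the shift along the tool's x, y, z in mm, then the turn about the tool's z in degrees. In form: [[tx, ty, tz, turn], ...]. A call has 1 to 8 rows; each row is the pose to reach, as a shift and turn from the pose measured when the call began, along the tool's axes at that moment; what a row does not reach only later rows make up. A row lasts 1/8 s, in which the tool goes at most 62.5 mm and 10.7 degrees, less where a joint would pass 70% of its speed; a pose out of reach is approached as far as the arm can. A call with a gripper value outside its range is refused whole. OPENING is the closure, from 0 (fully open) to 1 (shut), set as the call begins (- or left out, the last holds). The fingers move at their own pace and stop on an object; the grip force is fixed at half the most. Time passes only in rows, so rows that repeat a pose let the fingers close. It gives the time, the measured TCP pose, the force and the opening at its end, in the units of the state.
- env.state(): the state, without advancing time (a new reading comes with each control period).
- vision.read_camera(name): name is "side" or "top" or "wrist"; returns a dict with "pixels" (400x640x3 uint8, red, green, blue), "intrinsics" (3x3 intrinsics, pixels), "R" (3x3) and "t" (3): a world point X has camera coordinates R X + t; the wrist camera has in their place "tool_from_camera" (4x4, takes a point from camera to tool coordinates, whose origin is the TCP and whose axes are the tool frame's). Camera axes: x right, y down, z forward; pixel columns grow to the right and rows downward; lengths in mm; the calibration is good to about 2 mm. A picture is of the moment at which its call begins: read the wrist's pose just before it. There is no depth.
- job.job_done(): hands the job in, once; it reports no verdict.
Trained networks look in a picture, given as the dict that the camera call returned (one of the last four; its "shot" number tells which), for a name from the list of things; names that differ only in an ending like _2 or _b are one class to them, and where a whole thing is asked for, a point or a joint stands for the part that bears it (a point fixed in the world has none). Each returns a list of dicts, best first, with "confidence" (0 to 1); they miss things now and then, are a little off and sometimes report something else, mostly with a low value. They report only what shows in the picture. A call takes as long as a camera call. They do not tell look-alikes from the thing itself.
- vision.find_in(picture, query): "at" ([x, y, z] in mm, in the coordinates of the camera as it stood for that picture, good to about 4 mm: the middle of the surface that is visible of it).
- vision.regions_of(picture, query): "pixels" (400x640 bool, what is visible of it).
The state is a dict: "t": time; "joints": joint angles; "qvel": joint speeds; "tau": joint torques, N m; "eef_pos": TCP position; "tcp_rot": TCP orientation; "ft_force": force on the tool from outside, world axes, zero at the start; "moment": the same for the moment, N m; "opening": opening from 0.0 (shut) to 1.0 (fully open).
Only numpy, scipy, OpenCV 4.12 (cv2) and the standard library are available. Lean on these libraries where they do the work, as an engineer would, in place of code of your own. Each camera call takes 0.05 s, during which the arm holds its last target.

### The job

The angle bracket stands on its short leg: tip it onto its long leg, seat the long leg fully home in the pocket of the jig's hinged plate (the pocket frame is screwed down a little nearer to or farther from the hinge each time, so feel for it) with the short leg standing up at the handle end, and let go of it. Then swing the plate by its handle bar all the way over, under control and without letting it slam, so that the bracket drops face-down into the nest on the other side, ready to be welded through the plate's window. Leave the plate lying over it, and do not knock the other things on the bench about.

Things in the scene. Friction and masses are not known exactly. Their poses are not given: they have to be found in the camera images.
- bracket: Steel L bracket, 0.34 kg, legs 8 mm thick, 50 mm wide. Origin: middle of the outer heel edge. x: along the short leg's outer face (48 mm), z: along the long leg's (72 mm), y: heel edge; material at x 0-8 (long leg) and z 0-8 (short leg). Starts standing on the short leg, z up. Pushed high on the long leg's inner face it tips about the heel; past about 20 degrees it falls onto the long leg (x up).
- flipper (a joint): Angle of the jig's hinged aluminium plate (0.4 kg): 0 flat on the loading side, 1.57 upright, 3.14 fully over on the nest side; stops at both ends. Little friction: let go part way, it falls. Two steel catches beside the pocket turn in over the long leg by themselves as the plate lifts and turn clear in the last 6 degrees, so a seated bracket stays in until it is over the nest.
- pocket (a point): Point on the plate where the bracket's origin belongs, but for a shift along y: the steel pocket frame is screwed down up to 4 mm either way along y, not measured: feel or see it. On the pocket floor, 97 mm from the hinge, 64 mm up at joint 0. x along the hinge, y away from it, z out. Seated: bracket x along z, its z along -y. Pocket 74.4 (y) x 52.4 mm, 5 deep, sharp-edged; catches beside it rise to 17 mm.
- handle (a point): Middle of the plate's round handle bar: 10 mm thick, 60 mm free length parallel to the hinge, 165 mm from the hinge axis, 70 mm above the bench at joint 0 and 3.14. 53 mm gap between bar and plate; an 8 mm rod at each end. The bar can turn between the fingers, which may point down all through the swing. Axes as pocket.
- hinge (a point): Middle of the hinge axis, 70 mm above the bench, fixed to the jig. x along the hinge, y towards the loading side (nest at -y), z up. Base plate 150 mm (x) by 250 mm (y); hinge cheeks 60 to 72 mm either side in x rise to 84 mm.
- nest (a point): Where the bracket's origin must end: 97 mm from the hinge on the -y side, 72 mm above the bench; axes as hinge. There bracket x points down (short leg hanging past the outer end of the block), bracket z along +y; the long leg's inner face rests on the block, whose top is 64 mm above the bench, between low fences (3 mm of play either way in x, more in y).
- tin: Bystander, leave alone: white round tin, 60 mm across, 60 mm tall. Origin on its underside.
- firebrick: Bystander, leave alone: terracotta-coloured half brick, 115 x 105 x 50 mm. Origin on its underside.
- hammer: Bystander, leave alone: hammer, 260 mm long, lying flat. Origin on its underside.
- brush: Bystander, leave alone: brush, 200 mm long, lying flat. Origin on its underside.
- wrench: Bystander, leave alone: wrench, 170 mm long, lying flat. Origin on its underside.
- collar: Bystander, leave alone: steel tube offcut, 48 mm across, 40 mm tall, standing. Origin on its underside.
- channel: Bystander, leave alone: offcut of steel U-channel, 110 x 40 x 30 mm, lying open side up. Origin on its underside.
There are look-alikes about, which are no part of the job. What is shaped like the bracket but orange is not meant.

How it is judged:
By the outcome, as a careful person would: the job done as asked, in the order asked, and still so for the second after the job is handed in, with the robot touching nothing.
It also fails if it takes over 72 s, if anything falls off the work surface, if the arm or the gripper's body presses on something with over 40 N, if the wrist force passes 120 N, or if a joint passes its speed limit or range.

## Working session

There is one attempt and no reset: what is moved stays moved. The work goes in short steps, Python scripts to look and compute and a shell command to move; the robot and the scene stay as the last step left them, time stands still between calls to the robot, and variables do not carry over. Pictures are saved under pics/ and viewed, and the job is handed in when it is done.

```bash
ls; mkdir -p pics; python3 - <<'E'
from cell import env, vision, job
import cv2
s=env.state(); print(s)
for n in ["side","top","wrist"]:
    p=vision.read_camera(n); cv2.imwrite(f"pics/a_{n}.png",p["pixels"][:,:,::-1])
    print(n,p["intrinsics"],p.get("R"),p.get("t"),p.get("tool_from_camera"))
E
```

```text
pics
{'t': 0.0, 'joints': array([ 1.12842506e+00,  4.91535542e-01,  1.55946715e+00, -2.38538434e-05,
        1.09169924e+00, -1.05578320e-01]), 'qvel': array([ 0.00073542,  0.00165948, -0.0002592 ,  0.00013663, -0.0002802 ,
       -0.00212415]), 'tau': array([-3.76758078e-03, -6.12649941e+01, -2.58173472e+01,  6.90589333e-02,
        4.82858322e-02, -1.31385350e-04]), 'eef_pos': array([206.40073005, 589.6666256 , 214.07057794]), 'tcp_rot': array([-3.14149679e+00,  1.10533010e-03,  1.23401444e+00]), 'ft_force': array([ 0.06130954, -1.16192713, -0.43569446]), 'moment': array([-0.02540176, -0.01205714, -0.00384797]), 'opening': 1.0023076579537993}
side [[422.80686728   0.         318.85637895]
 [  0.         422.80686728 201.67843233]
 [  0.           0.           1.        ]] [[-0.99083683 -0.13414934 -0.01569519]
 [-0.09238263  0.75790145 -0.64579474]
 [ 0.09852835 -0.63842724 -0.76334974]] [ 567.68636203  118.59649743 1188.32283911] None
top [[457.00371448   0.         316.66725029]
 [  0.         457.00371448 196.39328616]
 [  0.           0.           1.        ]] [[ 0.02718276 -0.99958026  0.01002022]
 [-0.9970639  -0.02782945 -0.07133795]
 [ 0.07158686 -0.00805164 -0.99740187]] [ -12.4433911   558.98968249 1411.66828969] None
wrist [[351.47965227   0.         322.53785442]
 [  0.         351.47965227 201.1093262 ]
 [  0.           0.           1.        ]] None None [[ 9.99999964e-01 -1.07957829e-04 -2.46112881e-04  6.30165792e-01]
 [ 1.72180449e-04  9.60501790e-01  2.78273755e-01 -7.91954966e+01]
 [ 2.06350032e-04 -2.78273787e-01  9.60501773e-01 -1.69660623e+02]
 [ 0.00000000e+00  0.00000000e+00  0.00000000e+00  1.00000000e+00]]
```

View pics/a_side.png

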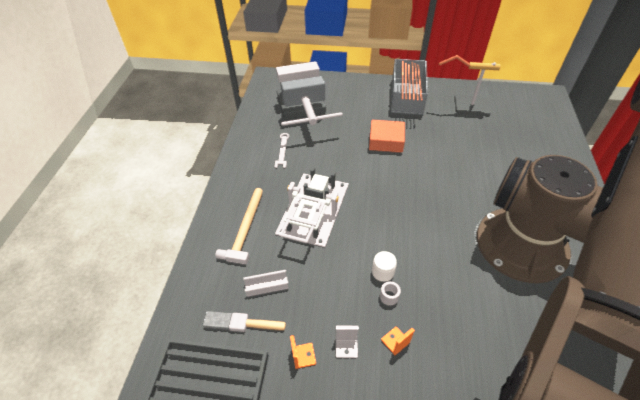

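View pics/a_top.png

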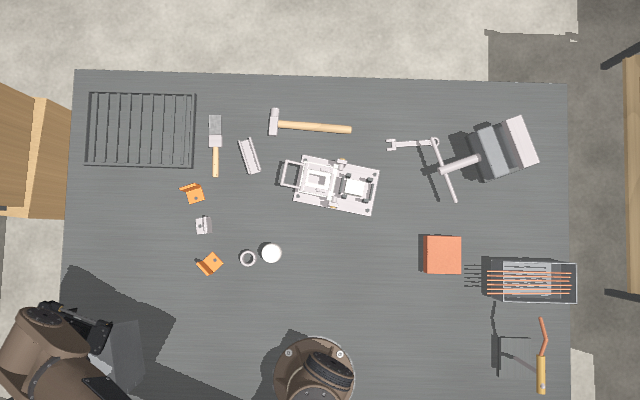

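View pics/a_wrist.png

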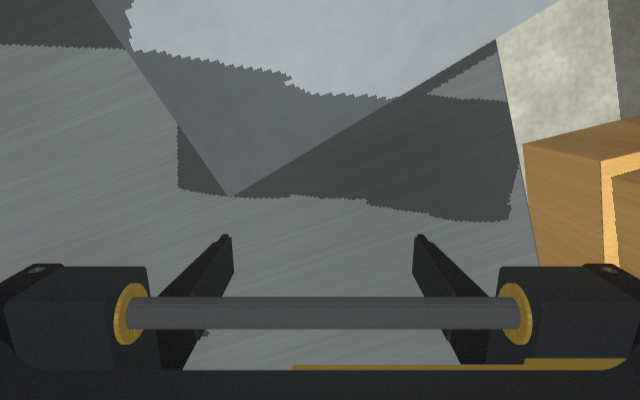

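```bash
cat > h.py <<'E'
from cell import env, vision, job
import cv2, numpy as np
from scipy.spatial.transform import Rotation as Ro
def shot(n):
    s=env.state(); p=vision.read_camera(n); p=dict(p)
    if n=="wrist":
        T=np.eye(4);T[:3,:3]=Ro.from_euler('xyz',s['tcp_rot']).as_matrix();T[:3,3]=s['eef_pos']
        C=T@p['tool_from_camera']; p['R']=C[:3,:3].T; p['t']=-p['R']@C[:3,3]
    return p
def save(p,name,box=None,k=1):
    im=p['pixels'][:,:,::-1]
    if box: x0,y0,x1,y1=box; im=im[y0:y1,x0:x1]
    if k!=1: im=cv2.resize(im,None,fx=k,fy=k,interpolation=cv2.INTER_CUBIC)
    cv2.imwrite(f'pics/{name}.png',im)
def proj(p,X):
    c=np.atleast_2d(X)@np.array(p['R']).T+p['t']; q=c@p['intrinsics'].T; return q[:,:2]/q[:,2:]
def back(p,uv,z):  # pixel -> world at height z
    K=p['intrinsics'];R=np.array(p['R']);C=-R.T@p['t']
    d=R.T@np.linalg.inv(K)@np.array([uv[0],uv[1],1.]); return C+d*(z-C[2])/d[2]
def world(p,at): return np.array(p['R']).T@(np.array(at)-p['t'])
E
python3 - <<'E'
from h import *
t=shot("top"); s=shot("side")
save(t,'b_top_br',(160,170,300,290),5); save(t,'b_top_jig',(260,130,400,230),5); save(s,'b_side_br',(270,300,430,380),5); save(s,'b_side_jig',(250,150,370,260),5)
for n,p in(("top",t),("side",s)):
  for q in ["bracket","flipper","pocket","handle","tin","collar"]:
    for r in vision.find_in(p,q)[:4]: print(n,q,round(r['confidence'],2),world(p,r['at']).round(0),proj(p,world(p,r['at'])).round(0))
E
```

```text
top bracket 0.7 [565. 389.   6.] [[194. 191.]]
top bracket 0.63 [344. 328.   6.] [[211. 262.]]
top bracket 0.48 [462. 352.   9.] [[204. 225.]]
top flipper 0.58 [609.   6.  69.] [[316. 179.]]
top pocket 0.85 [610.   8.  70.] [[315. 178.]]
top handle 0.77 [606.   6.  70.] [[316. 180.]]
top tin 0.71 [381. 140.  58.] [[270. 253.]]
top collar 0.67 [682. 217.   7.] [[250. 156.]]
top collar 0.47 [363. 211.  44.] [[247. 258.]]
side bracket 0.77 [458. 342.  10.] [[347. 340.]]
side bracket 0.75 [564. 394.   6.] [[300. 356.]]
side bracket 0.7 [347. 334.   7.] [[394. 343.]]
side flipper 0.93 [612.  15.  67.] [[304. 213.]]
side pocket 0.8 [613.  17.  72.] [[304. 212.]]
side pocket 0.39 [ 742. -284.   10.] [[281. 151.]]
side handle 0.65 [612.  13.  66.] [[304. 212.]]
side tin 0.89 [383. 154.  63.] [[384. 264.]]
side collar 0.79 [363. 218.  35.] [[390. 293.]]
```

View pics/b_top_br.png

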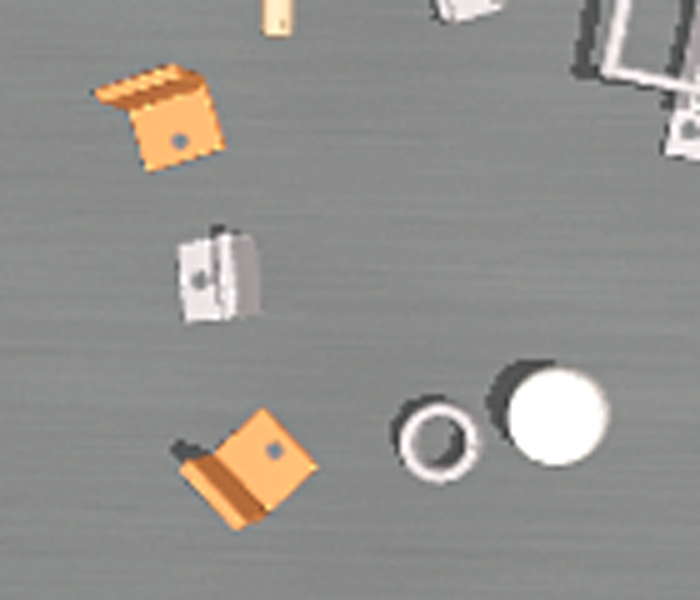

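View pics/b_top_jig.png

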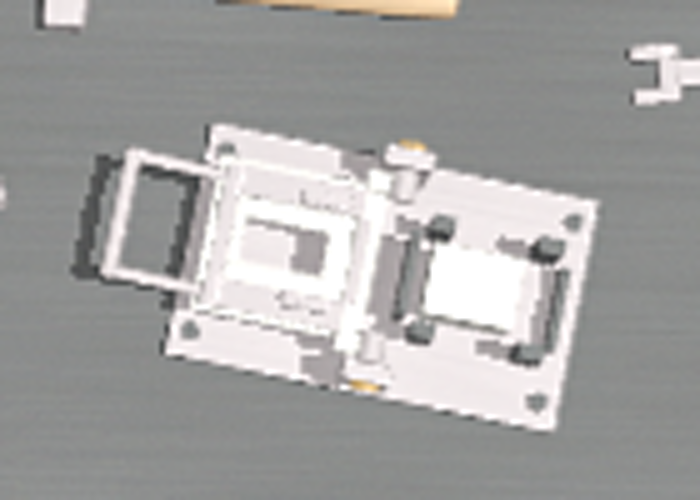

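View pics/b_side_br.png

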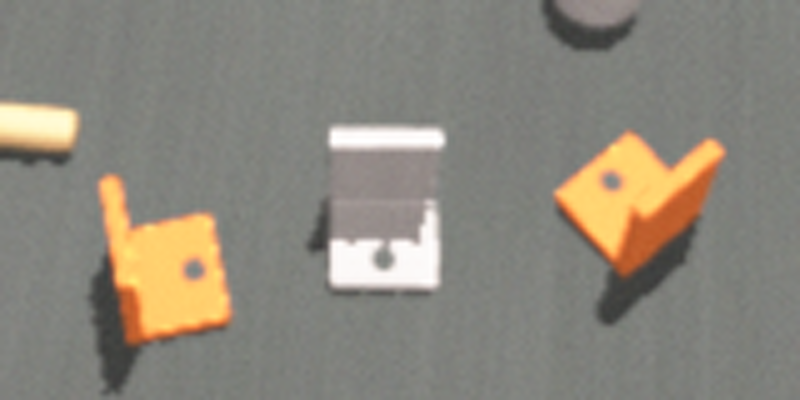

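View pics/b_side_jig.png

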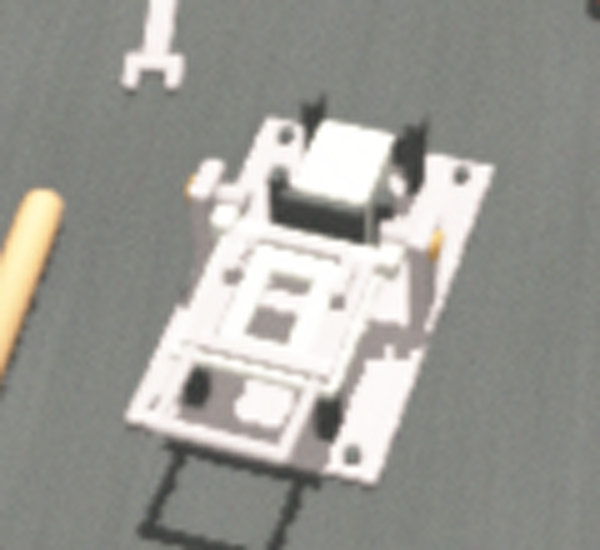

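Candidates: steel bracket at top (203,225) / side (347,340); orange L pieces at top (193,193) and (210,264) / side (303,353) and (398,341) are look‑alikes. The steel-coloured one is mine, checked in the crops. The short leg points at +y and the long leg's inner face looks at +y, so pushing toward −y tips it the right way. Next, a look from above with the wrist camera.

```bash
python3 -m pendant '[[-25,45,0,-4],[-50,90,0,-8],[-75,138,0,-12],[-100,185,0,-16],[-125,230,0,-20],[-150,275,0,-25],[-168,305,0,-25],[-168,305,0,-25]]' 0; python3 - <<'E'
from h import *
p=shot("wrist"); save(p,'c_w'); print(env.state()['eef_pos'],env.state()['tcp_rot'])
for r in vision.find_in(p,"bracket")[:4]: print(round(r['confidence'],2),world(p,r['at']).round(0),proj(p,world(p,r['at'])).round(0))
E
```

```text
t: 1.85
eef_pos: [440.1, 329.0, 214.7]
tcp_rot: [3.141, -0.0, 1.667]
ft_force: [-0.2, 1.0, -0.1]
opening: 1.001
[439.31583207 329.97423421 214.67153864] [ 3.14156743e+00 -1.99307961e-04  1.66821704e+00]
0.9 [462. 357.   9.] [[345. 196.]]
0.68 [342. 325.   5.] [[327.  80.]]
0.58 [557. 396.   5.] [[368. 275.]]
```

View pics/c_w.png

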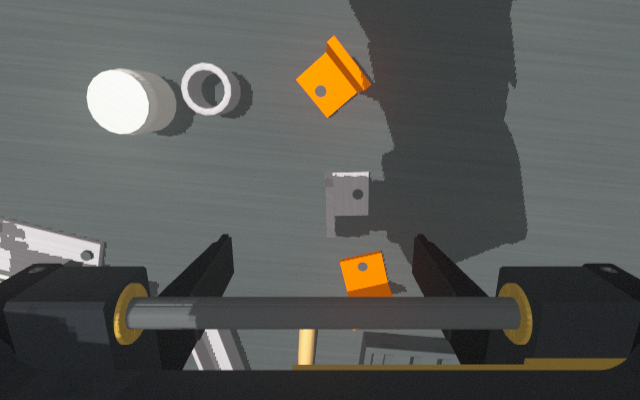

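```bash
python3 - <<'E'
from h import *
p=shot("wrist"); save(p,'c_wz',(300,155,400,250),8)
E
```

```text
(no output)
```

View pics/c_wz.png

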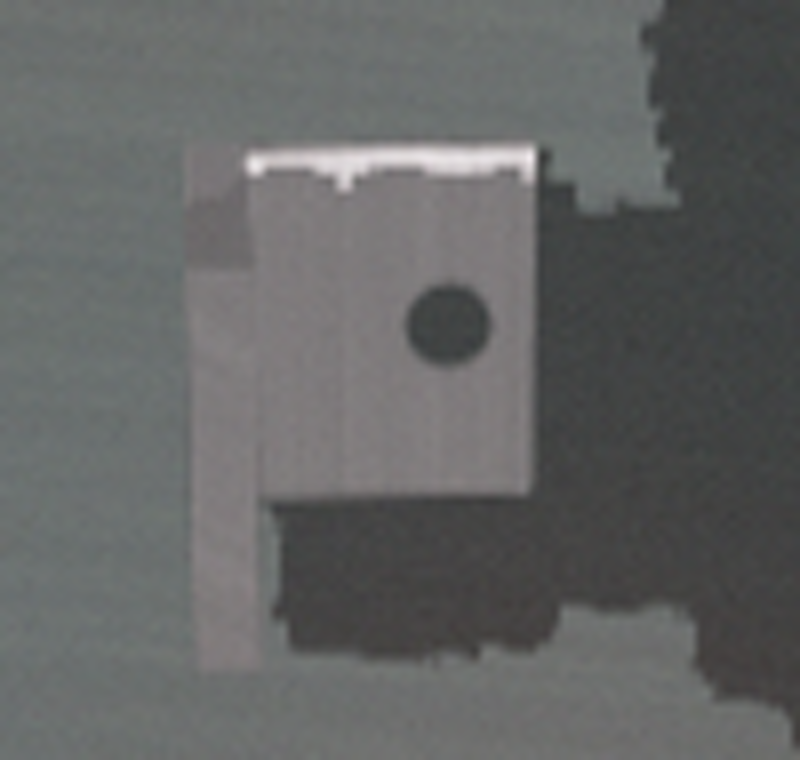

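```bash
python3 - <<'E'
from h import *
p=shot("wrist")
a=back(p,(367.1,173.2),8);b=back(p,(366,216.8),8)
c=back(p,(323.4,172.5),72);d=back(p,(325,238.7),72); e=back(p,(332,238.7),72)
for x in(a,b,c,d,e):print(x.round(1))
for u,v in((a,b),(c,d)):
  w=v-u; print(np.linalg.norm(w),np.degrees(np.arctan2(w[1],w[0])))
s=env.state();print(s['eef_pos'])
E
```

```text
[432. 380.   8.]
[481.9 385.5   8. ]
[423.1 331.   72. ]
[486.9 339.   72. ]
[486.2 345.6  72. ]
50.11516933134587 6.302411866837932
64.30544444637736 7.102203426365719
[438.3090319  331.21700392 214.70791458]
```

```bash
python3 -m pendant '[[20,12,0,0],[39,23,0,0],[39,23,30,0],[39,23,70,0],[39,23,100,0],[39,23,120,0],[39,23,130,0],[39,23,130,0]]' 1; python3 - <<'E'
from h import *
print(env.state()['eef_pos'],env.state()['tcp_rot'],env.state()['opening'])
p=shot("wrist"); save(p,'d_w');p=shot("side"); save(p,'d_s',(270,240,430,380),5);
E
```

```text
t: 3.05
eef_pos: [456.8, 372.8, 84.5]
tcp_rot: [-3.141, 0.0, 1.672]
ft_force: [-0.3, 0.9, -0.2]
opening: 0.217
[456.80558852 372.82867928  84.51507385] [-3.14102261e+00  5.99994128e-05  1.67201988e+00] 0.2171147351904979
```

View pics/d_w.png

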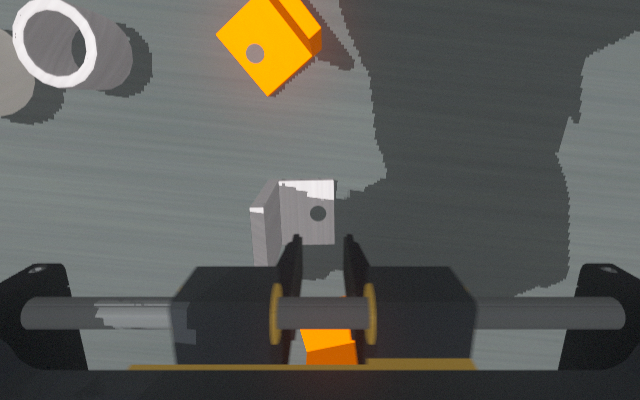

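View pics/d_s.png

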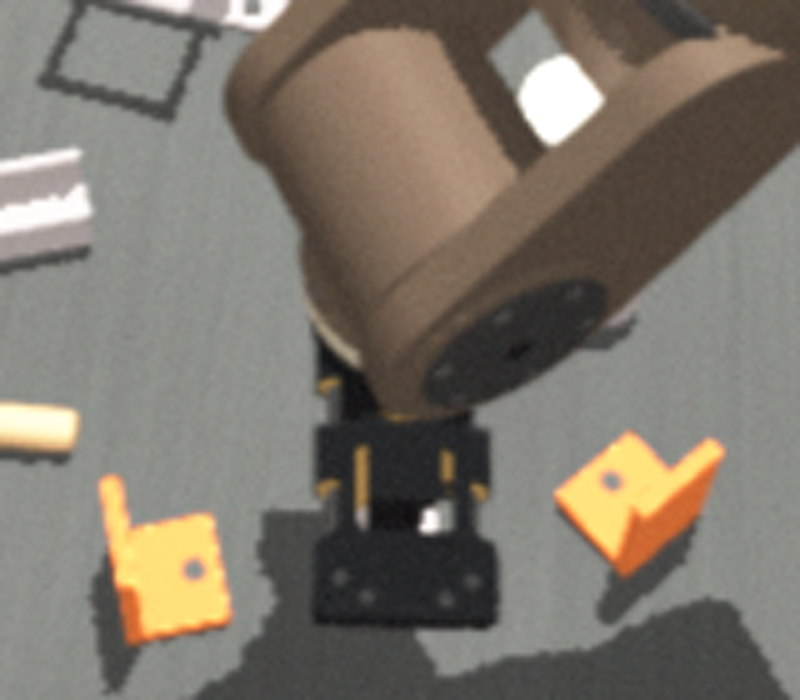

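```bash
python3 -m pendant '[[0,0,0,0],[0,0,0,0],[0,0,0,0],[0,0,15,0],[0,0,27,0],[0,0,27,0]]' 1; python3 -m pendant '[[-5,0,0,0],[-10,0,0,0],[-14,0,0,0],[-18,0,0,0],[-22,0,0,0],[-25,0,0,0],[-28,0,0,0],[-30,0,0,0]]'; python3 - <<'E'
from h import *
p=shot("wrist"); save(p,'e_w')
E
```

```text
t: 3.9
eef_pos: [456.8, 372.5, 56.9]
tcp_rot: [-3.14, 0.0, 1.672]
ft_force: [0.1, -0.8, 0.7]
opening: 0.001
t: 4.9
eef_pos: [459.9, 342.5, 56.9]
tcp_rot: [-3.14, 0.0, 1.672]
ft_force: [0.5, 0.5, 1.2]
opening: 0.003
```

View pics/e_w.png

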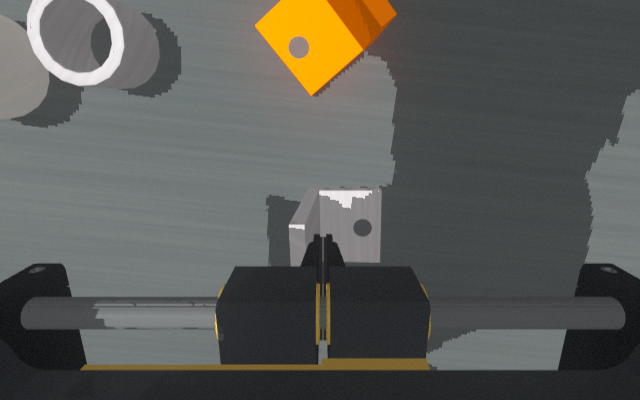

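```bash
python3 -m pendant '[[-3,0,0,0],[-6,0,0,0],[-9,0,0,0],[-12,0,0,0],[-14,0,0,0],[-16,0,0,0],[-16,0,0,0],[-16,0,0,0]]'; python3 - <<'E'
from h import *
p=shot("wrist"); save(p,'f_w')
E
```

```text
t: 5.95
eef_pos: [461.5, 326.4, 56.9]
tcp_rot: [-3.14, 0.0, 1.671]
ft_force: [0.1, 0.3, 0.4]
opening: 0.004
```

View pics/f_w.png

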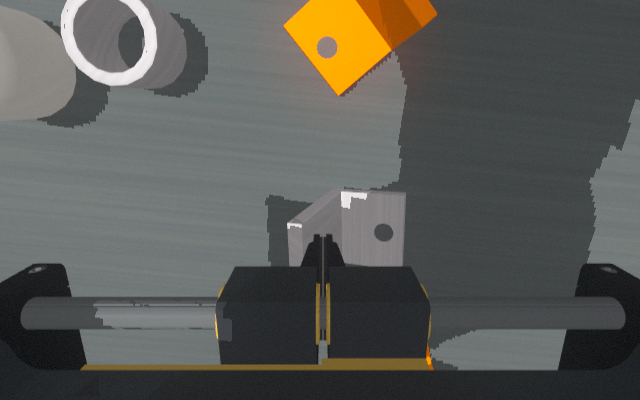

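```bash
python3 -m pendant '[[-3,0,0,0],[-6,0,0,0],[-9,0,0,0],[-11,0,0,0],[-13,0,0,0],[-13,0,0,0],[-13,0,0,0],[-13,0,0,0]]'; python3 - <<'E'
from h import *
p=shot("wrist"); save(p,'g_w')
E
```

```text
t: 7.0
eef_pos: [462.8, 313.6, 57.0]
tcp_rot: [-3.14, 0.0, 1.672]
ft_force: [0.3, -0.4, 0.3]
opening: 0.006
```

View pics/g_w.png

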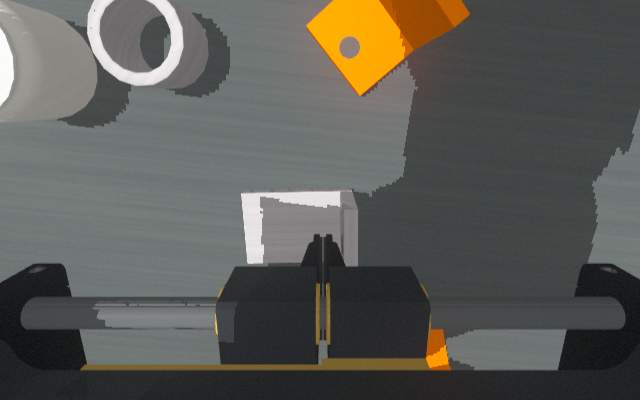

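It fell onto the long leg. Now rise, open, and measure it.

```bash
python3 -m pendant '[[0,0,-30,0],[0,0,-70,0],[0,0,-110,0],[0,0,-140,0],[0,0,-150,0],[0,0,-150,0],[0,0,-150,0]]' 0.4; python3 - <<'E'
from h import *
p=shot("wrist"); save(p,'h_w'); save(p,'h_wz',(260,160,380,260),6.5);print(env.state()['eef_pos'],env.state()['tcp_rot'])
np.savez('h.npz',R=p['R'],t=p['t'],intrinsics=p['intrinsics'])
E
```

```text
t: 7.92
eef_pos: [462.6, 313.5, 205.6]
tcp_rot: [-3.138, 0.001, 1.672]
ft_force: [0.1, 0.2, 0.1]
opening: 0.597
[462.60248111 313.47754354 205.61163313] [-3.13825736e+00  1.28465048e-03  1.67159307e+00]
```

View pics/h_wz.png

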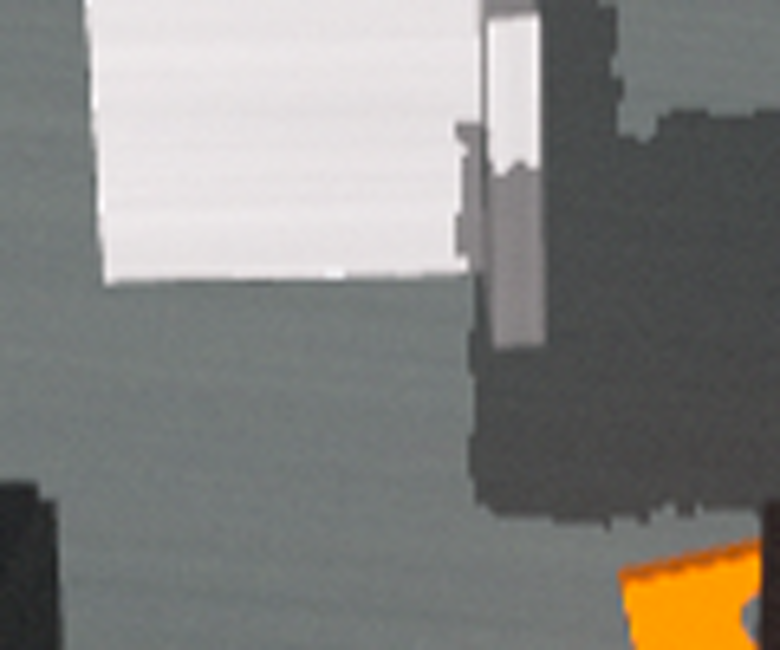

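View pics/h_w.png

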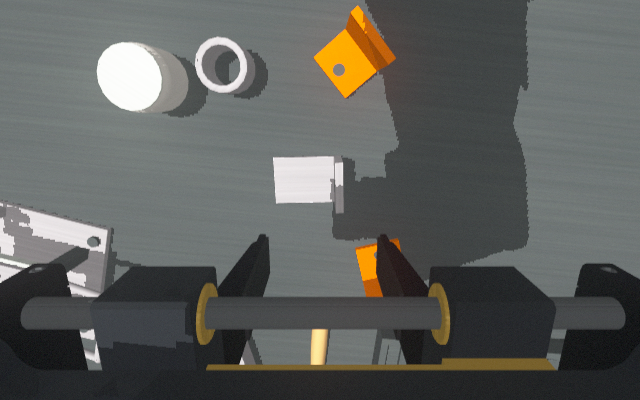

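```bash
python3 - <<'E'
from h import *
p=dict(np.load('h.npz'))
f=lambda u,v,z:back(p,(260+u/6.5,160+v/6.5),z)
A=f(488,15,48);B=f(494,348,48);C=f(541,12,48);D=f(546,346,48);E=f(106,282,8)
for x in(A,B,C,D,E):print(x.round(1))
for u,v in((A,B),(C,D)): w=v-u;print(np.linalg.norm(w),np.degrees(np.arctan2(w[1],w[0])))
print((A+B+C+D)/4)
# jig in top/side view guess
E
```

```text
[438.9 323.5  48. ]
[489.1 330.   48. ]
[437.7 331.1  48. ]
[488.  337.7  48. ]
[496.8 266.8   8. ]
50.592001818742254 7.3514176845572194
50.716194210466895 7.543948463658657
[463.40338305 330.55961096  48.        ]
```

```bash
python3 -m pendant '[[9,1,10,-1.6],[17,2.5,40,-1.6],[17,2.5,80,-1.6],[17,2.5,120,-1.6],[17,2.5,150,-1.6],[17,2.5,175,-1.6],[17,2.5,185,-1.6],[17,2.5,191,-1.6]]' 0.4; python3 - <<'E'
from h import *
p=shot("wrist"); save(p,'i_w');print(env.state()['eef_pos'],env.state()['tcp_rot'])
E
```

```text
t: 8.98
eef_pos: [462.6, 330.5, 13.9]
tcp_rot: [-3.138, 0.001, 1.7]
ft_force: [0.0, 0.4, -0.1]
opening: 0.598
[462.60490314 330.43300149  13.7525641 ] [-3.13763942e+00  1.40301196e-03  1.69997438e+00]
```

View pics/i_w.png

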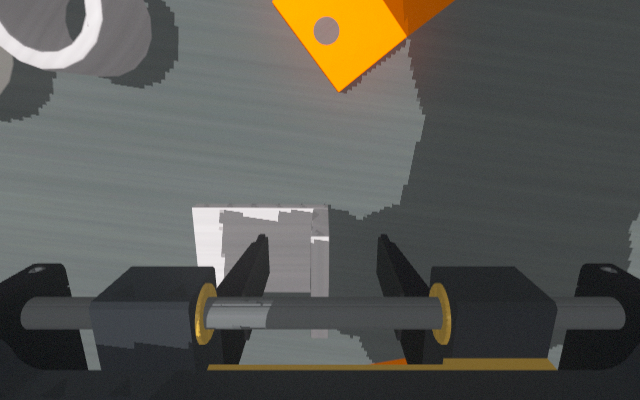

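```bash
python3 -m pendant '[[0,0,0,0],[0,0,0,0],[0,0,0,0],[0,0,0,0],[0,0,0,0],[0,0,0,0]]' 1;  python3 -m pendant '[[0,0,0,0],[0,0,0,0],[0,0,-20,0],[0,0,-60,0],[0,0,-100,0],[0,0,-140,0],[0,0,-160,0],[0,0,-160,0]]' 1; python3 - <<'E'
from h import *
p=shot("wrist"); save(p,'j_w');print(env.state()['eef_pos'],env.state()['tcp_rot'])
s=shot("side");save(s,'j_s',(200,100,440,300),3.3)
E
```

```text
t: 9.78
eef_pos: [462.6, 330.4, 13.8]
tcp_rot: [-3.138, 0.001, 1.7]
ft_force: [0.9, -1.6, 1.5]
opening: 0.081
t: 10.78
eef_pos: [463.5, 330.9, 174.7]
tcp_rot: [-3.14, 0.001, 1.7]
ft_force: [-0.2, -0.2, -3.7]
opening: 0.082
[463.01764974 330.58570121 173.47844059] [-3.13763999e+00  1.40806679e-03  1.69995247e+00]
```

View pics/j_w.png

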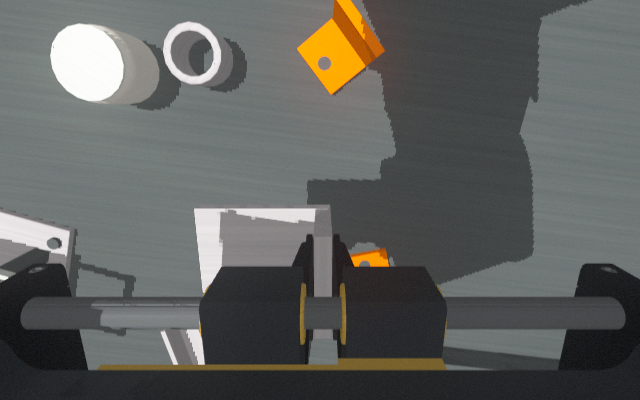

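```bash
python3 - <<'E'
from h import *
p=shot("top")
f=lambda u,v,z:back(p,(260+u/5,130+v/5),z)
a=f(412,147,75);b=f(364,385,75);w=a-b;print(a,b,(a+b)/2,np.degrees(np.arctan2(w[1],w[0])))
c=[f(*x,8) for x in((215,125),(598,203),(555,430),(167,352))];print(np.mean(c,0)); 
w=c[0]-c[1];print(np.linalg.norm(w),np.degrees(np.arctan2(w[1],w[0])));w=c[3]-c[2];print(np.linalg.norm(w),np.degrees(np.arctan2(w[1],w[0])))
h=[f(132,150,70),f(105,272,70)];print(h); w=h[0]-h[1];print(np.linalg.norm(w),np.degrees(np.arctan2(w[1],w[0])))
E
```

```text
[669.73950544 -71.52405245  75.        ] [524.55146273 -45.98386737  75.        ] [597.14548408 -58.75395991  75.        ] -9.976887424510897
[596.59431954 -59.76050134   8.        ]
248.360795881911 80.03673890750241
249.64192351305857 80.20729408471057
[array([663.78783189,  98.30801531,  70.        ]), array([588.89820298, 112.25854587,  70.        ])]
76.17790901004642 -10.55218042887855
```

```bash
python3 -m pendant '[[-20,10,-30,0],[-60,32,-60,4],[-105,60,-87,8],[-155,90,-87,12],[-205,120,-87,17.4],[-250,147,-87,17.4],[-290,172,-87,17.4],[-317,188,-87,17.4]]' 1;  python3 -m pendant '[[0,0,0,0],[0,0,0,0]]'; python3 - <<'E'
from h import *
p=shot("wrist"); save(p,'k_w');print(env.state()['eef_pos'],env.state()['tcp_rot'])
np.savez('k.npz',R=p['R'],t=p['t'],intrinsics=p['intrinsics'],pixels=p['pixels'])
E
```

```text
t: 11.92
eef_pos: [691.2, 38.5, 256.7]
tcp_rot: [-3.134, 0.004, 1.395]
ft_force: [-0.3, -0.1, -3.5]
opening: 0.083
t: 12.18
eef_pos: [690.7, 38.8, 255.1]
tcp_rot: [-3.131, 0.004, 1.395]
ft_force: [-0.4, 0.1, -3.0]
opening: 0.082
[690.64016889  39.2289736  255.6845391 ] [-3.13187731  0.00436071  1.39545449]
```

View pics/k_w.png

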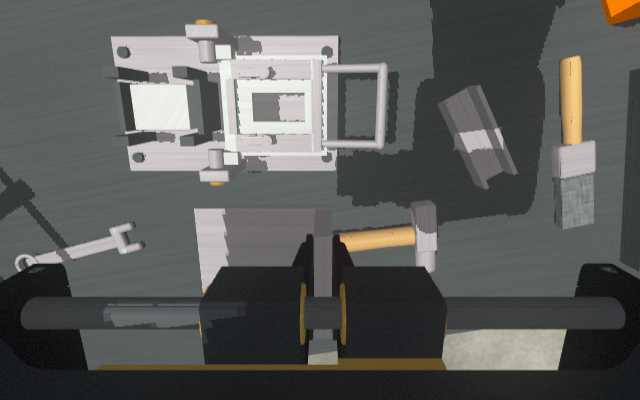

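```bash
python3 - <<'E'
from h import *
p=dict(np.load('k.npz'));save(p,'k_z',(210,40,400,180),4.2)
save(p,'k_zz',(215,45,335,165),5)
# overlay of nominal model
import cv2
H=np.array([597,-59,0.]);yd=np.array([.1736,.9848,0]);xd=np.array([.9848,-.1736,0])
im=cv2.resize(p['pixels'][:,:,::-1],None,fx=1,fy=1)
P=lambda x,y,z:proj(p,H+x*xd+y*yd+np.array([0,0,z]))[0].round(1)
for n,q in dict(hinge=(0,0,70),h1=(-30,165,70),h2=(30,165,70),poc=(0,97,69),p1=(-26.2,97.,69),p2=(26.2,97.,69),p3=(-26.2,22.6,69),p4=(26.2,22.6,69)).items(): print(n,P(*q))
E
```

```text
hinge [207.5 105.7]
h1 [377.6  72.7]
h2 [375.2 136.5]
poc [306.7 105.5]
p1 [306.3  77.2]
p2 [307.1 132.7]
p3 [228.9  77.3]
p4 [232.7 132.8]
```

View pics/k_z.png

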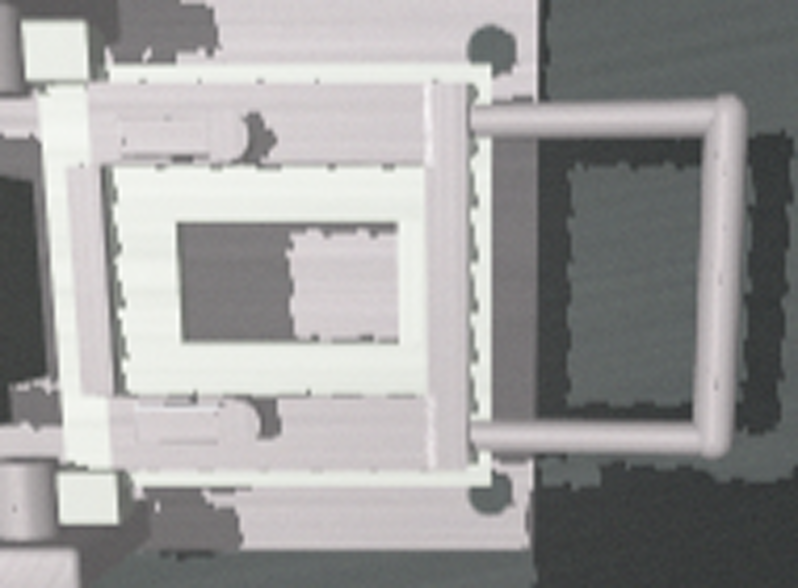

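View pics/k_zz.png

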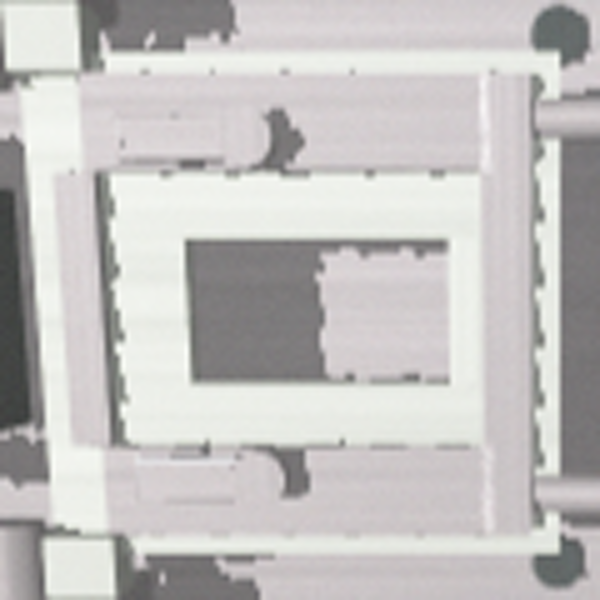

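```bash
python3 - <<'E'
from h import *
p=dict(np.load('k.npz'));save(p,'k_b',(185,195,345,275),5)
q=vision.read_camera("wrist"); M=np.linalg.inv(q['tool_from_camera']);K=q['intrinsics']
def pr(X): c=M[:3,:3]@np.array(X,float)+M[:3,3]; u=K@c; return (u[:2]/u[2]).round(1)
# tool coords: bracket bottom at tool z=+13.8; heel outer x=+4, y centre dy
for dy in (0,1):
  for n,X in dict(tipnear=(4-72,-25+dy,13.8-8),tipnearbot=(4-72,-25+dy,13.8),shortouternear=(4,-25+dy,13.8-48),shortinnernear=(-4,-25+dy,13.8-48),innercornernear=(-4,-25+dy,5.8),tipfar=(-68,25+dy,5.8)).items(): print(dy,n,pr(X)-[185,195],pr(X), ((pr(X)-[185,195])*5).round())
s=env.state();print(s['eef_pos'],s['tcp_rot'])
E
```

```text
0 tipnear [ 6.1 12.1] [191.1 207.1] [30. 60.]
0 tipnearbot [11.4  7.8] [196.4 202.8] [57. 39.]
0 shortouternear [145.6  40.6] [330.6 235.6] [728. 203.]
0 shortinnernear [126.2  40.6] [311.2 235.6] [631. 203.]
0 innercornernear [128.6  12.1] [313.6 207.1] [643.  60.]
0 tipfar [15.4 97.2] [200.4 292.2] [ 77. 486.]
1 tipnear [ 6.3 13.9] [191.3 208.9] [32. 70.]
1 tipnearbot [11.5  9.5] [196.5 204.5] [58. 48.]
1 shortouternear [145.6  42.9] [330.6 237.9] [728. 215.]
1 shortinnernear [126.3  42.9] [311.3 237.9] [632. 215.]
1 innercornernear [128.6  13.9] [313.6 208.9] [643.  70.]
1 tipfar [15.5 98.7] [200.5 293.7] [ 78. 493.]
[690.70085468  39.42206096 256.23943507] [-3.13272678  0.0042829   1.39579671]
```

View pics/k_b.png

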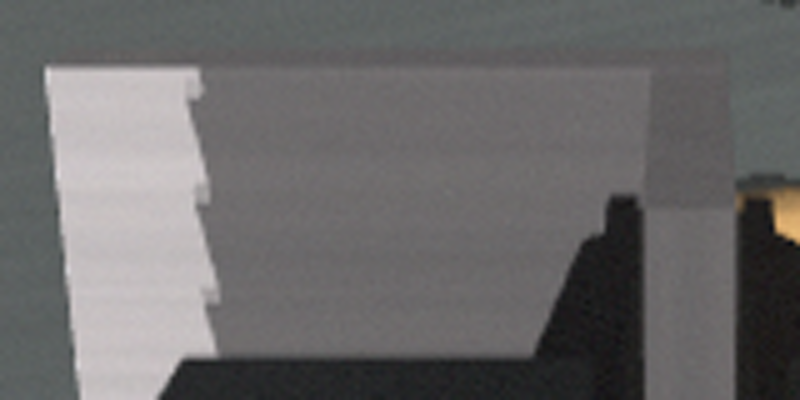

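```bash
python3 -m pendant '[[-5,-20,0,0],[-11,-45,0,0],[-18,-74,10,0],[-18,-74,50,0],[-18,-74,90,0],[-18,-74,125,0],[-18,-74,147,0],[-18,-74,156,0]]' 1;  python3 -m pendant '[[0,0,0,0],[0,0,0,0]]'; python3 - <<'E'
from h import *
p=shot("wrist"); save(p,'l_w');save(p,'l_z',(170,170,370,290),4);print(env.state()['eef_pos'],env.state()['tcp_rot'])
p=shot("side");save(p,'l_s',(230,130,390,260),5)
E
```

```text
t: 13.28
eef_pos: [612.6, 35.0, 100.1]
tcp_rot: [-3.131, 0.004, 1.397]
ft_force: [0.1, -0.4, -2.5]
opening: 0.083
t: 13.52
eef_pos: [613.0, 35.3, 101.2]
tcp_rot: [-3.133, 0.004, 1.397]
ft_force: [0.8, 1.3, -3.6]
opening: 0.084
[612.99284595  35.16273311 101.22015124] [-3.13305756  0.00418952  1.39714998]
```

View pics/l_w.png

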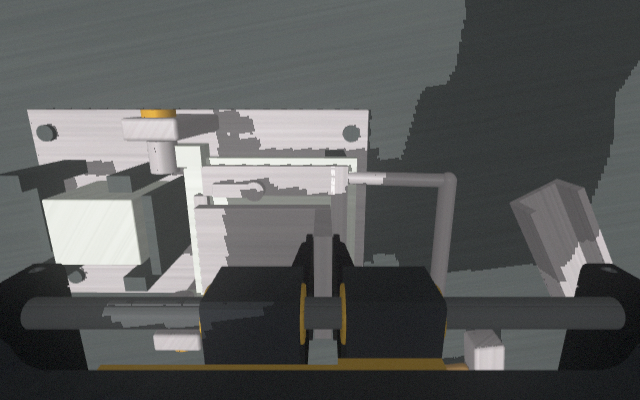

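View pics/l_s.png

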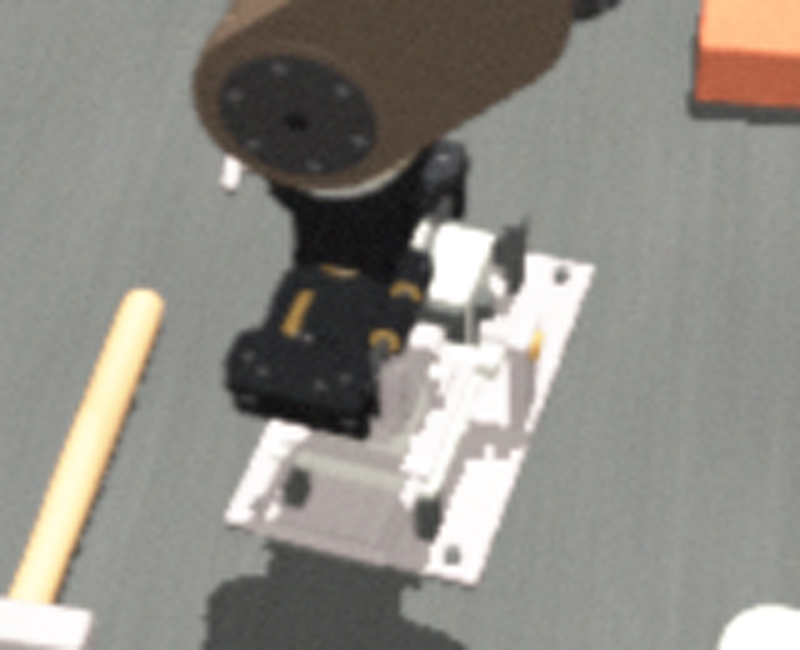

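View pics/l_z.png

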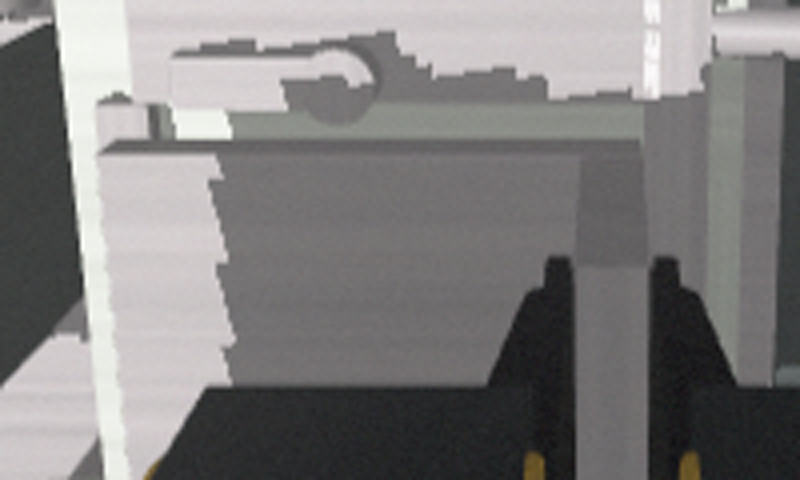

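```bash
cat >> h.py <<'E'
def tback(p,uv,h,s):  # pixel -> coordinates in tool axes (yaw only) rel. TCP at world height h
    X=back(p,uv,h)-s['eef_pos']; y=s['tcp_rot'][2]; return np.array([X[0]*np.cos(y)+X[1]*np.sin(y), X[0]*np.sin(y)-X[1]*np.cos(y)])
E
python3 - <<'E'
from h import *
p=shot("wrist"); s=env.state(); zb=s['eef_pos'][2]-13.8
g=lambda u,v,h:tback(p,(170+u/4,170+v/4),h,s).round(2)
print('z',s['eef_pos'],s['tcp_rot'])
print('br bottom right',g(638,142,zb),'left',g(115,141,zb),'tip top',g(98,154,zb+8),'short top outer',g(649,266,zb+48),'inner',g(574,266,zb+48))
print('pocket hinge end',g(150,110,69),'outer end',g(643,104,69),'near edge',g(400,104,69))
E
```

```text
z [612.87667037  35.05146366 100.99596064] [-3.13272563  0.00426706  1.39701591]
br bottom right [  4.45 -23.4 ] left [-67.08 -23.46] tip top [-66.51 -24.03] short top outer [  4.88 -24.12] inner [ -2.89 -24.11]
pocket hinge end [-68.15 -22.95] outer end [  5.46 -23.95] near edge [-30.75 -23.92]
```

```bash
python3 -m pendant '[[0,1,3,0],[0,1,7,0],[0,1,11,0],[0,1,13,0],[0,1,13,0],[0,1,13,0]]' 1; python3 - <<'E'
from h import *
p=shot("wrist"); save(p,'m_z',(170,170,370,290),4);print(env.state()['eef_pos'],env.state()['tcp_rot'],env.state()['ft_force'])
E
```

```text
t: 14.42
eef_pos: [613.8, 34.8, 88.1]
tcp_rot: [-3.133, 0.004, 1.397]
ft_force: [-0.2, 0.2, -2.9]
opening: 0.088
[613.80149768  34.82646529  88.07601104] [-3.13290958  0.00421778  1.39696393] [ 0.05381108 -0.0473371  -3.09801019]
```

View pics/m_z.png

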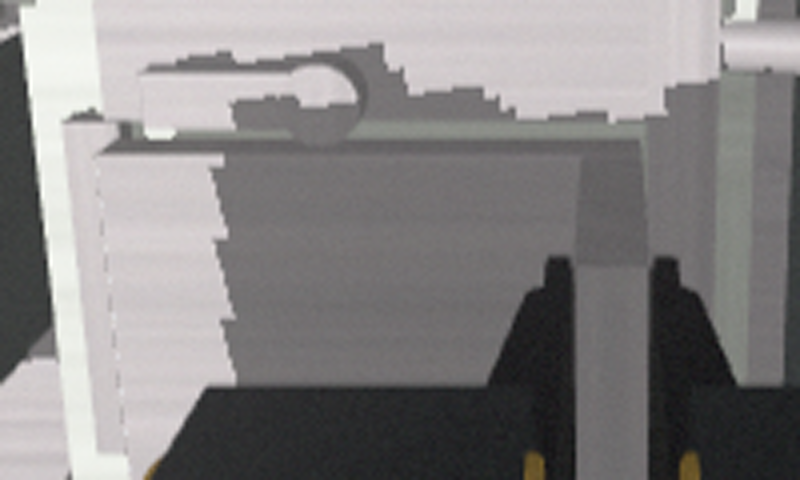

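```bash
python3 - <<'E'
from h import *
p=shot("wrist"); s=env.state(); zb=s['eef_pos'][2]-13.8
g=lambda u,v,h:tback(p,(170+u/4,170+v/4),h,s).round(2)
print('z',s['eef_pos'],s['tcp_rot'])
print('br bottom right',g(638,142,zb),'tip top',g(97,154,zb+8),'short top outer',g(649,266,zb+48),'inner',g(574,266,zb+48))
for h in(69,67): print('pocket hinge end',g(118,125,h),'outer end',g(645,121,h),'near edge',g(400,121,h))
E
```

```text
z [613.81356978  34.8181649   88.09607908] [-3.1329522   0.00421825  1.39693793]
br bottom right [  4.41 -23.53] tip top [-66.62 -24.16] short top outer [  4.84 -24.26] inner [ -2.92 -24.25]
pocket hinge end [-68.39 -24.37] outer end [  5.46 -25.03] near edge [-28.82 -25.  ]
pocket hinge end [-69.13 -23.81] outer end [  5.5  -24.48] near edge [-29.13 -24.44]
```

```bash
python3 -m pendant '[[-0.3,0,1,0],[-0.3,0,2,0],[-0.3,0,3.5,0],[-0.3,0,5,0],[-0.3,0,6.5,0],[-0.3,0,7.5,0],[-0.3,0,7.5,0]]' 1; python3 - <<'E'
from h import *
p=shot("wrist"); save(p,'n_z',(170,170,370,290),4);print(env.state()['eef_pos'],env.state()['ft_force'],env.state()['moment'])
E
```

```text
t: 15.4
eef_pos: [613.7, 34.5, 80.5]
tcp_rot: [-3.133, 0.004, 1.397]
ft_force: [0.7, -0.4, -2.6]
opening: 0.084
[613.69010027  34.51711151  80.56397224] [ 0.23409602 -0.72029422 -3.49244022] [ 0.07012921 -0.01543844  0.00601438]
```

View pics/n_z.png

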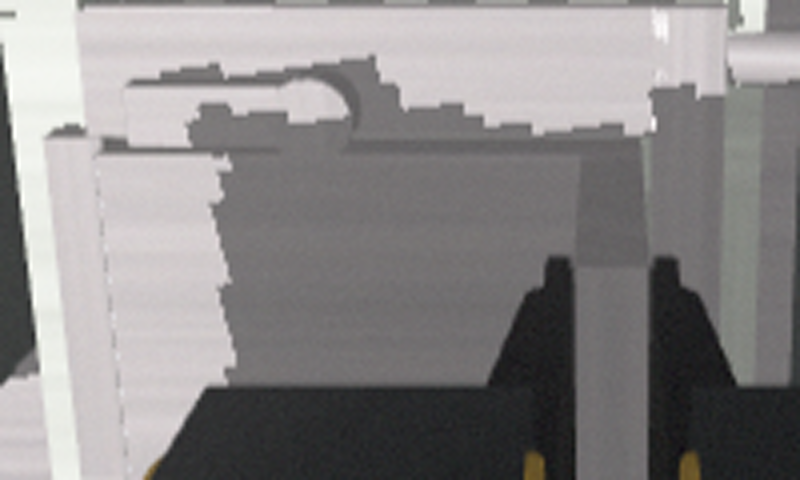

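```bash
python3 -m pendant '[[0,0,0.5,0],[0,0,1,0],[0,0,1.5,0],[0,0,2,0],[0,0,2.3,0],[0,0,2.5,0],[0,0,2.5,0]]' 1; python3 - <<'E'
from h import *
p=shot("wrist"); save(p,'o_z',(170,170,370,290),4);print(env.state()['eef_pos'],env.state()['ft_force'],env.state()['moment'])
E
```

```text
t: 16.32
eef_pos: [613.7, 34.5, 78.1]
tcp_rot: [-3.133, 0.004, 1.397]
ft_force: [0.0, -0.2, -3.7]
opening: 0.078
[613.66340598  34.51666535  78.07810773] [-0.34338798  0.51028023 -2.64832162] [0.02543716 0.02010927 0.00659563]
```

View pics/o_z.png

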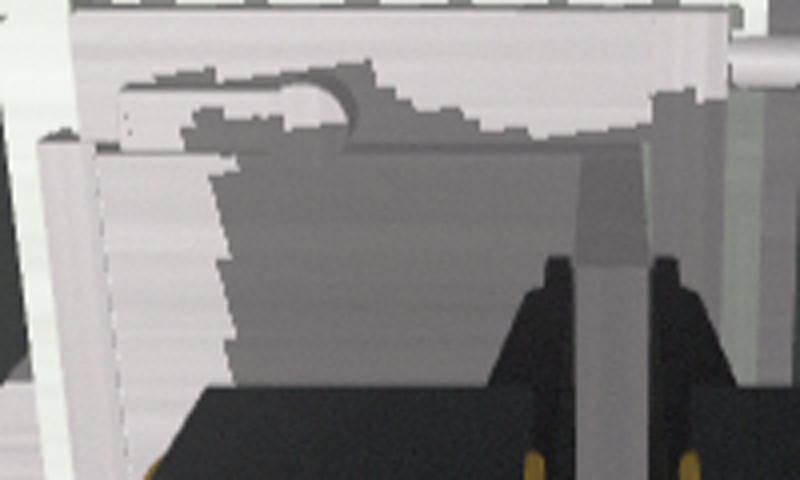

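```bash
python3 -m pendant '[[0,0,0.3,0],[0,0,0.6,0],[0,0,0.9,0],[0,0,1.1,0],[0,0,1.1,0]]' 1
```

```text
t: 17.0
eef_pos: [613.7, 34.5, 77.8]
tcp_rot: [-3.134, 0.004, 1.397]
ft_force: [-4.7, 0.3, 7.7]
opening: 0.081
```

```bash
python3 -m pendant '[[0,0,0,0],[0,0,0,0],[0,0,0,0],[0,0,0,0]]' 0.65;  python3 -m pendant '[[0,0,-10,0],[0,0,-30,0],[0,0,-60,0],[0,0,-85,0],[0,-0,-100,0],[0,0,-100,0]]';  python3 - <<'E'
from h import *
p=shot("wrist"); save(p,'p_z',(170,120,370,270),4);print(env.state()['eef_pos'],env.state()['tcp_rot'],env.state()['ft_force'],env.state()['moment'])
np.savez('p.npz',R=p['R'],t=p['t'],intrinsics=p['intrinsics'],pixels=p['pixels'])
E
```

```text
t: 17.5
eef_pos: [613.7, 34.5, 77.7]
tcp_rot: [-3.134, 0.004, 1.397]
ft_force: [0.4, 0.8, 0.4]
opening: 0.346
t: 18.25
eef_pos: [614.9, 34.8, 178.7]
tcp_rot: [-3.135, 0.004, 1.397]
ft_force: [-0.3, -0.9, 0.4]
opening: 0.353
[614.49096302  34.77947206 177.66123145] [-3.13366622  0.00417371  1.3970261 ] [-0.34327361 -0.04827026 -0.6332356 ] [ 0.04631742 -0.00853055  0.0300297 ]
```

View pics/p_z.png

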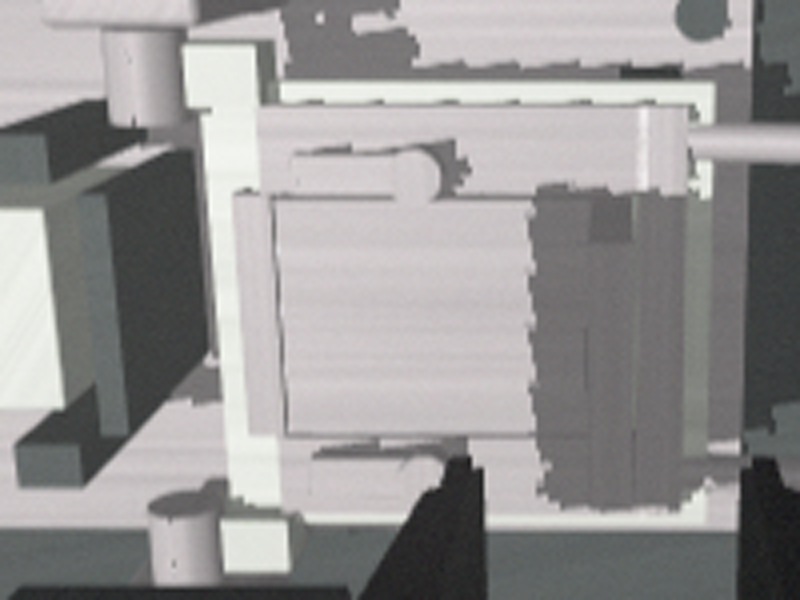

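```bash
python3 -m pendant '[[20,0,-10,0],[40,0,-10,0],[60,-0.5,-10,0],[72,-0.7,-10,0],[72,-0.7,-10,0]]' 0.6;  python3 - <<'E'
from h import *
p=shot("wrist"); save(p,'q_w');print(env.state()['eef_pos'],env.state()['tcp_rot'])
p=shot("top");save(p,'q_t',(250,130,390,230),5)
E
```

```text
t: 18.92
eef_pos: [626.2, 107.0, 187.0]
tcp_rot: [-3.133, 0.004, 1.399]
ft_force: [-0.4, 0.6, 0.2]
opening: 0.395
[626.23114444 106.27273354 187.06392403] [-3.13325804  0.00438413  1.39796605]
```

View pics/q_w.png

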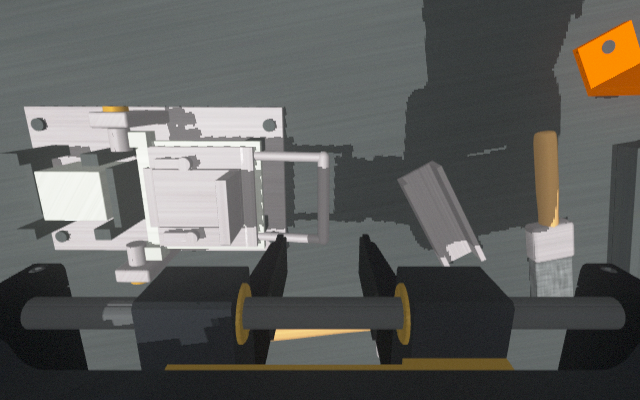

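```bash
python3 - <<'E'
from h import *
p=shot("wrist"); s=env.state(); save(p,'q_z',(230,130,370,260),5)
for uv in((323.5,158),(324.5,240),(324,199)): print(tback(p,uv,70,s))
print(s['eef_pos'],s['tcp_rot'])
E
```

```text
[  1.23295694 -33.78916867]
[ 2.18611843 38.39317622]
[1.69395848 1.12220019]
[626.24488186 105.47583673 187.22603307] [-3.13337263  0.00436353  1.39676162]
```

View pics/q_z.png

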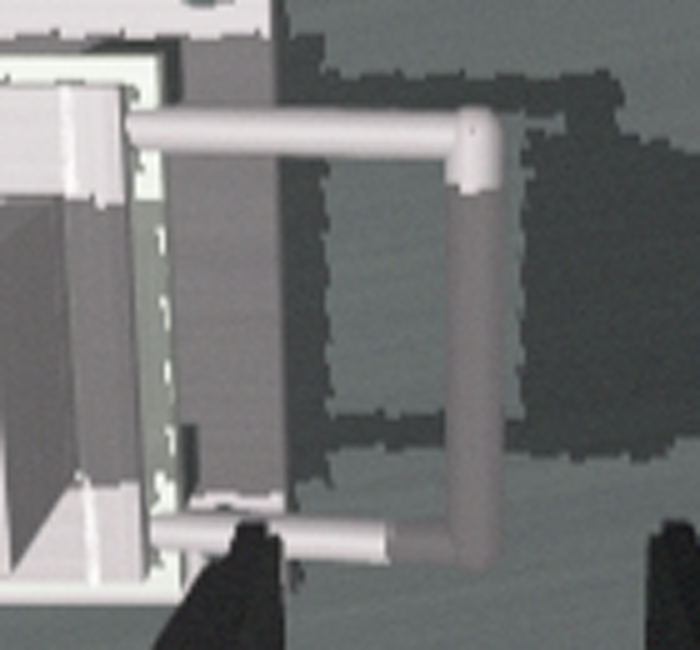

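View pics/q_t.png

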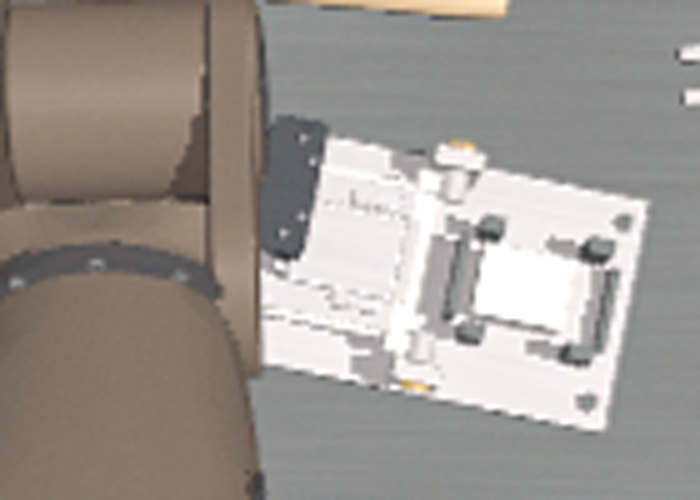

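```bash
python3 -m pendant '[[0.6,1,20,0],[0.6,1,50,0],[0.6,1,80,0],[0.6,1,105,0],[0.6,1,122,0],[0.6,1,132,0],[0.6,1,136,0],[0.6,1,136,0]]' 0.6; python3 -m pendant '[[0,0,0,0],[0,0,0,0],[0,0,0,0],[0,0,0,0],[0,0,0,0]]' 1;   python3 - <<'E'
from h import *
p=shot("wrist"); save(p,'r_w');print(env.state())
E
```

```text
t: 20.08
eef_pos: [626.4, 105.5, 51.6]
tcp_rot: [-3.134, 0.004, 1.397]
ft_force: [-0.8, -0.6, 1.3]
opening: 0.4
t: 20.7
eef_pos: [626.7, 106.9, 51.9]
tcp_rot: [-3.135, 0.002, 1.397]
ft_force: [1.6, 9.2, -0.2]
opening: 0.094
{'t': 20.75, 'joints': array([ 6.53931714e-02,  6.96747107e-01,  1.66690070e+00, -1.13240981e-03,
        7.85033125e-01, -1.33046327e+00]), 'qvel': array([ 1.93288391e-03,  1.01166437e-03,  6.04811297e-04,  4.16477685e-05,
       -1.64263548e-03,  1.50562528e-03]), 'tau': array([-5.53360909e+00, -6.71255136e+01, -1.81408149e+01, -1.62767809e+00,
        5.79608772e-01, -1.49291579e-02]), 'eef_pos': array([626.73844344, 106.86601002,  51.85042407]), 'tcp_rot': array([-3.13489695e+00,  2.45916124e-03,  1.39666854e+00]), 'ft_force': array([1.48013575, 8.95306374, 0.52106236]), 'moment': array([ 1.59158682, -0.23028238, -0.05609786]), 'opening': 0.09612997520444144}
```

View pics/r_w.png

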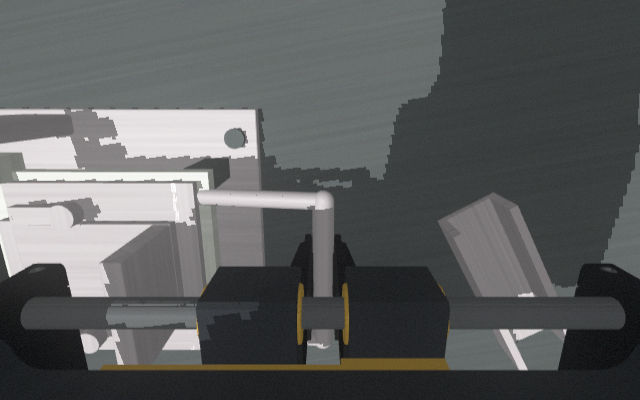

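```bash
cat > arc.py <<'E'
from h import *
import sys
# hinge-frame: bar circle centre fitted from the grip at joint 0
yd=np.array([.1745,.9847]); Hxy=np.array([626.74,106.87])-165*yd; zc=51.0
s=env.state(); d=s['eef_pos'][:2]-Hxy; r=d@yd; z=s['eef_pos'][2]-zc; th=np.degrees(np.arctan2(z,r))
print('theta',th,'rad',np.hypot(r,z),'side',d@[.9847,-.1745],'yaw',s['tcp_rot'],'F',s['ft_force'].round(1),'op',s['opening'].round(3),'t',s['t'])
for t in np.linspace(th,float(sys.argv[1]),9)[1:]:
    a=np.radians(t); print(f"[{165*np.cos(a)-r:.1f},0,{-(165*np.sin(a)-z):.1f},0]",end=',')
print()
E
python3 -m pendant '[[-0.1,0,-3,0],[-0.4,0,-9,0],[-1.2,0,-18,0],[-2.5,0,-28.6,0],[-3.9,0,-35.7,0],[-5.6,0,-42.7,0],[-7.6,0,-49.6,0],[-10,0,-56.4,0]]' 1; python3 arc.py 42
```

```text
t: 21.75
eef_pos: [625.0, 97.5, 108.9]
tcp_rot: [-3.134, 0.002, 1.397]
ft_force: [-1.1, 6.6, -3.5]
opening: 0.099Traceback (most recent call last):
  File "arc.py", line 6, in <module>
    print('theta',th,'rad',np.hypot(r,z),'side',d@[.9847,-.1745],'yaw',s['tcp_rot'],'F',s['ft_force'].round(1),'op',s['opening'].round(3),'t',s['t'])
                                                                                                                    ^^^^^^^^^^^^^^^^^^
AttributeError: 'float' object has no attribute 'round'
```

```bash
sed -i "s/s\['opening'\].round(3)/round(s['opening'],3)/" arc.py; python3 arc.py 42; python3 - <<'E'
from h import *
p=shot("side"); save(p,'s_s',(230,130,390,260),5)
E
```

```text
theta 20.433468984321195 rad 165.88457085068583 side -0.03130384407306508 yaw [-3.13436978e+00  1.79059109e-03  1.39658878e+00] F [-1.1  6.6 -3.5] op 0.099 t 21.75
[-3.7,0,-6.9,0],[-6.9,0,-14.0,0],[-10.5,0,-20.9,0],[-14.3,0,-27.6,0],[-18.5,0,-34.1,0],[-23.0,0,-40.5,0],[-27.8,0,-46.6,0],[-32.8,0,-52.5,0],
```

View pics/s_s.png

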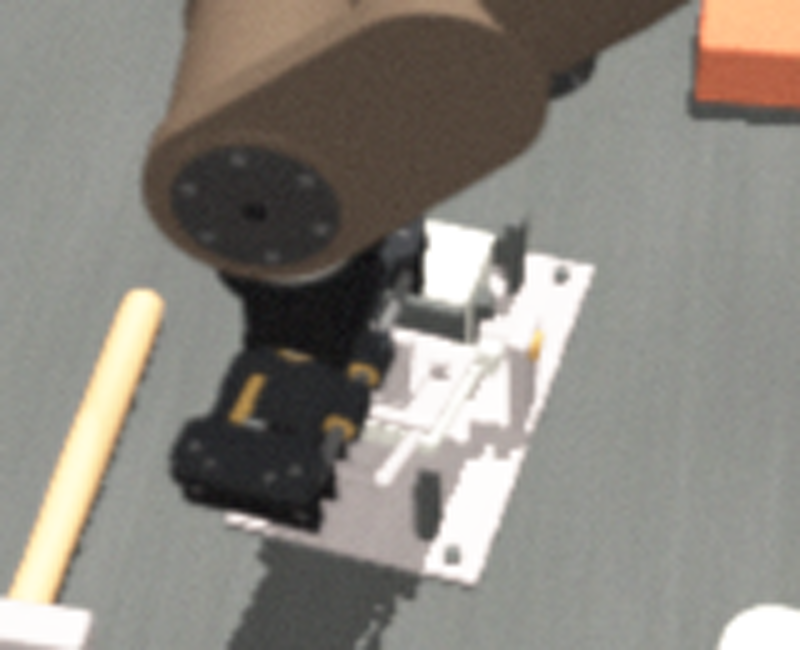

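```bash
python3 -m pendant '[[-3,0,-6.9,0],[-6.3,0,-14,0],[-9.8,0,-20.9,0],[-13.6,0,-27.6,0],[-17.8,0,-34.1,0],[-22.3,0,-40.5,0],[-27,0,-46.6,0],[-32,0,-52.5,0]]' 1; python3 arc.py 64;python3 - <<'E'
from h import *
p=shot("wrist"); save(p,'t_w')
E
```

```text
t: 22.8
eef_pos: [619.7, 66.8, 163.6]
tcp_rot: [-3.135, -0.0, 1.396]
ft_force: [-1.9, 11.5, 2.1]
opening: 0.095
theta 42.17414557923386 rad 167.71248584636254 side 0.019904218760707693 yaw [-3.13492676e+00 -1.80078647e-04  1.39640541e+00] F [-1.9 11.5  2.1] op 0.095 t 22.8
[-7.4,0,-3.9,0],[-13.1,0,-9.3,0],[-19.0,0,-14.5,0],[-25.2,0,-19.3,0],[-31.6,0,-23.9,0],[-38.2,0,-28.2,0],[-45.0,0,-32.1,0],[-52.0,0,-35.7,0],
```

View pics/t_w.png

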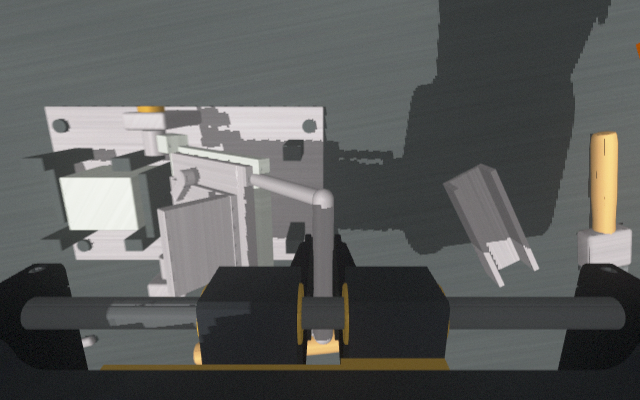

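```bash
sed -i 's/-165\*yd; zc=51.0/-163.4*yd; zc=51.8/' arc.py; python3 arc.py 64
```

```text
theta 42.65805145635499 rad 166.0252236836804 side 0.05439294725546162 yaw [-3.13518861e+00  1.34550756e-04  1.39627657e+00] F [-3.  10.7  5.1] op 0.097 t 22.85
[-6.1,0,-4.8,0],[-11.7,0,-10.1,0],[-17.5,0,-15.1,0],[-23.6,0,-19.8,0],[-29.8,0,-24.3,0],[-36.3,0,-28.4,0],[-42.9,0,-32.3,0],[-49.8,0,-35.8,0],
```

```bash
python3 -m pendant '[[-5.5,0,-5,0],[-11.4,0,-10.2,0],[-17.2,0,-15.2,0],[-23.3,0,-20,0],[-29.6,0,-24.4,0],[-36.1,0,-28.5,0],[-42.8,0,-32.4,0],[-49.8,0,-36,0]]' 1; python3 arc.py 86
```

```text
t: 23.85
eef_pos: [611.1, 18.0, 202.6]
tcp_rot: [-3.137, -0.002, 1.396]
ft_force: [-3.6, 8.4, 7.5]
opening: 0.1
theta 64.10320195567205 rad 167.6423928961938 side 0.11840462170099997 yaw [-3.13684882e+00 -2.00688427e-03  1.39636892e+00] F [-3.6  8.4  7.5] op 0.1 t 23.85
[-8.3,0,-0.9,0],[-15.6,0,-3.8,0],[-23.1,0,-6.4,0],[-30.7,0,-8.6,0],[-38.3,0,-10.5,0],[-46.1,0,-11.9,0],[-53.9,0,-13.1,0],[-61.7,0,-13.8,0],
```

```bash
sed -i 's/165\*np/168*np/g' arc.py; python3 arc.py 86
```

```text
theta 64.10320195567205 rad 167.6423928961938 side 0.11840462170099997 yaw [-3.13684882e+00 -2.00688427e-03  1.39636892e+00] F [-3.6  8.4  7.5] op 0.1 t 23.85
[-7.1,0,-3.7,0],[-14.6,0,-6.6,0],[-22.2,0,-9.3,0],[-29.9,0,-11.5,0],[-37.7,0,-13.4,0],[-45.6,0,-14.9,0],[-53.5,0,-16.0,0],[-61.5,0,-16.8,0],
```

```bash
python3 -m pendant '[[-7.1,0,-3.7,0],[-14.6,0,-6.6,0],[-22.2,0,-9.3,0],[-29.9,0,-11.5,0],[-37.7,0,-13.4,0],[-45.6,0,-14.9,0],[-53.5,0,-16,0],[-61.5,0,-16.8,0]]' 1; python3 arc.py 106;python3 - <<'E'
from h import *
p=shot("wrist"); save(p,'u_w')
E
```

```text
t: 24.85
eef_pos: [600.3, -43.1, 219.7]
tcp_rot: [-3.137, -0.002, 1.396]
ft_force: [-2.6, 4.0, 4.0]
opening: 0.095
theta 86.22297723779523 rad 168.21659690840033 side 0.09250672122147763 yaw [-3.13677994e+00 -1.91961606e-03  1.39621401e+00] F [-2.6  4.   4. ] op 0.095 t 24.85
[-7.3,0,-0.1,0],[-14.5,0,-0.1,0],[-21.7,0,0.2,0],[-29.0,0,0.8,0],[-36.2,0,1.7,0],[-43.3,0,3.0,0],[-50.4,0,4.5,0],[-57.4,0,6.4,0],
```

View pics/u_w.png

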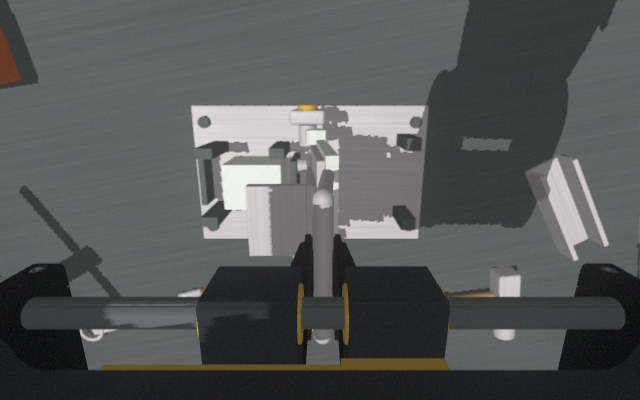

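Plate upright, bracket retained by the catches. Continue over the top, under control.

```bash
python3 -m pendant '[[-7.3,0,-0.3,0],[-14.5,0,-0.3,0],[-21.7,0,0,0],[-29,0,0.6,0],[-36.2,0,1.6,0],[-43.3,0,2.8,0],[-50.4,0,4.4,0],[-57.4,0,6.2,0]]' 1; python3 arc.py 126
```

```text
t: 25.9
eef_pos: [590.0, -101.0, 213.2]
tcp_rot: [-3.137, -0.001, 1.396]
ft_force: [-3.5, 2.3, -0.8]
opening: 0.097
theta 106.4487064926762 rad 168.2742248097306 side 0.06238490031284627 yaw [-3.13651276e+00 -1.46038302e-03  1.39586322e+00] F [-3.5  2.3 -0.8] op 0.097 t 25.9
[-6.7,0,2.4,0],[-13.5,0,4.9,0],[-20.1,0,7.7,0],[-26.6,0,10.7,0],[-32.9,0,14.0,0],[-39.2,0,17.6,0],[-45.2,0,21.4,0],[-51.1,0,25.5,0],
```

```bash
python3 -m pendant '[[-6.7,0,2.2,0],[-13.5,0,4.8,0],[-20.1,0,7.6,0],[-26.6,0,10.7,0],[-32.9,0,14,0],[-39.2,0,17.6,0],[-45.2,0,21.4,0],[-51.1,0,25.5,0]]' 1; python3 arc.py 146
```

```text
t: 26.9
eef_pos: [580.9, -151.6, 187.3]
tcp_rot: [-3.136, -0.001, 1.396]
ft_force: [-2.5, 0.2, 1.4]
opening: 0.097
theta 126.18282326176515 rad 167.83918568284645 side -0.049165294667510295 yaw [-3.13645812e+00 -1.48739851e-03  1.39590613e+00] F [-2.5  0.2  1.4] op 0.097 t 26.9
[-5.9,0,4.3,0],[-11.4,0,8.9,0],[-16.8,0,13.8,0],[-21.9,0,19.0,0],[-26.9,0,24.3,0],[-31.6,0,29.8,0],[-36.0,0,35.6,0],[-40.2,0,41.5,0],
```

```bash
python3 -m pendant '[[-5.8,0,4.3,0],[-11.4,0,8.9,0],[-16.8,0,13.8,0],[-21.9,0,19,0],[-26.9,0,24.3,0],[-31.6,0,29.8,0],[-36,0,35.6,0],[-40.2,0,41.5,0]]' 1; python3 arc.py 162
```

```text
t: 27.9
eef_pos: [573.7, -191.3, 145.2]
tcp_rot: [-3.136, -0.002, 1.396]
ft_force: [-1.3, 1.0, -0.5]
opening: 0.1
theta 146.1763729692913 rad 167.86561116547958 side -0.24662766622532217 yaw [-3.13640896e+00 -1.59636920e-03  1.39588838e+00] F [-1.3  1.  -0.5] op 0.1 t 27.9
[-3.3,0,4.8,0],[-6.2,0,9.8,0],[-9.0,0,14.9,0],[-11.7,0,20.0,0],[-14.1,0,25.3,0],[-16.4,0,30.6,0],[-18.4,0,36.0,0],[-20.3,0,41.5,0],
```

```bash
python3 -m pendant '[[-3.2,0,4.8,0],[-6.2,0,9.8,0],[-9,0,14.9,0],[-11.7,0,20,0],[-14.1,0,25.3,0],[-16.4,0,30.6,0],[-18.4,0,36,0],[-20.3,0,41.5,0]]' 1; python3 arc.py 174;python3 - <<'E'
from h import *
p=shot("wrist"); save(p,'v_w')
E
```

```text
t: 28.9
eef_pos: [570.1, -211.1, 103.4]
tcp_rot: [-3.137, -0.002, 1.396]
ft_force: [0.9, 4.1, -2.0]
opening: 0.098
theta 162.0990543297059 rad 167.7474891909697 side -0.3028358015496515 yaw [-3.13674572e+00 -1.81055297e-03  1.39582065e+00] F [ 0.9  4.1 -2. ] op 0.098 t 28.9
[-1.5,0,4.1,0],[-2.7,0,8.3,0],[-3.8,0,12.5,0],[-4.7,0,16.8,0],[-5.6,0,21.1,0],[-6.3,0,25.4,0],[-6.9,0,29.7,0],[-7.5,0,34.0,0],
```

View pics/v_w.png

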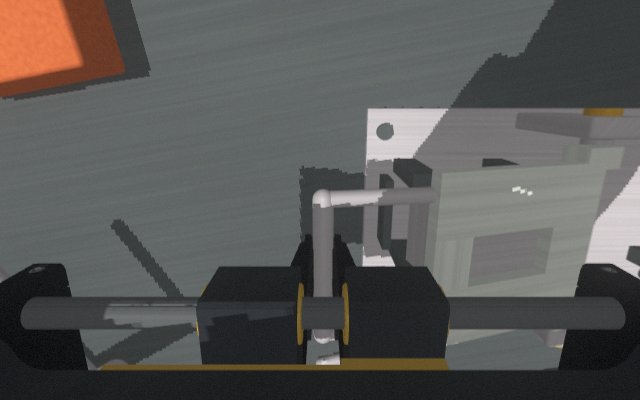

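```bash
python3 -m pendant '[[-0.9,0,4.1,0],[-1.8,0,8.3,0],[-2.8,0,12.5,0],[-3.7,0,16.8,0],[-4.5,0,21,0],[-5.2,0,25,0],[-5.7,0,28.5,0],[-6.2,0,31.5,0]]' 1; python3 arc.py 180
```

```text
t: 29.95
eef_pos: [568.9, -217.2, 71.1]
tcp_rot: [-3.137, -0.002, 1.396]
ft_force: [1.2, 1.7, 0.6]
opening: 0.096
theta 173.36835109454876 rad 166.88480125665686 side -0.44353811831223666 yaw [-3.13658505e+00 -2.08315632e-03  1.39571307e+00] F [1.2 1.7 0.6] op 0.096 t 29.95
[-1.4,0,2.3,0],[-1.6,0,4.7,0],[-1.8,0,7.1,0],[-2.0,0,9.6,0],[-2.1,0,12.0,0],[-2.2,0,14.4,0],[-2.2,0,16.8,0],[-2.2,0,19.3,0],
```

```bash
python3 -m pendant '[[-0.2,0,1.5,0],[-0.4,0,3,0],[-0.6,0,4.5,0],[-0.8,0,6,0],[-0.9,0,7.5,0],[-1,0,9,0],[-1,0,10.5,0],[-1,0,12,0]]' 1; python3 arc.py 180;  python3 -m pendant '[[0,0,0,0],[0,0,0,0]]'
```

```text
t: 30.95
eef_pos: [568.6, -217.9, 58.9]
tcp_rot: [-3.136, -0.002, 1.396]
ft_force: [2.0, 4.9, -0.5]
opening: 0.097
theta 177.55200266827723 rad 166.65698825189546 side -0.5497679935707076 yaw [-3.13640989e+00 -2.38810547e-03  1.39569294e+00] F [ 2.   4.9 -0.5] op 0.097 t 30.95
[-1.4,0,0.8,0],[-1.4,0,1.7,0],[-1.4,0,2.6,0],[-1.5,0,3.5,0],[-1.5,0,4.4,0],[-1.5,0,5.3,0],[-1.5,0,6.2,0],[-1.5,0,7.1,0],
t: 31.2
eef_pos: [568.6, -217.8, 58.8]
tcp_rot: [-3.136, -0.002, 1.396]
ft_force: [2.4, 3.2, -2.3]
opening: 0.094
```

```bash
python3 -m pendant '[[0,0,1,0],[0,0,2,0],[0,0,3,0],[0,0,4,0],[0,0,5,0],[0,0,6,0],[0,0,6.5,0],[0,0,6.5,0]]' 1; python3 arc.py 180; python3 - <<'E'
from h import *
p=shot("wrist"); save(p,'w_w'); p=shot("side"); save(p,'w_s',(230,130,390,260),5)
E
```

```text
t: 32.2
eef_pos: [568.9, -217.9, 55.6]
tcp_rot: [-3.138, -0.002, 1.396]
ft_force: [-9.7, 7.7, 34.5]
opening: 0.094
theta 178.68583717418892 rad 166.55087234584528 side -0.32544422147767094 yaw [-3.13837763e+00 -1.63371634e-03  1.39604104e+00] F [-9.7  7.7 34.5] op 0.094 t 32.2
[-1.5,0,0.4,0],[-1.5,0,0.9,0],[-1.5,0,1.4,0],[-1.5,0,1.9,0],[-1.5,0,2.4,0],[-1.5,0,2.9,0],[-1.5,0,3.3,0],[-1.5,0,3.8,0],
```

View pics/w_w.png

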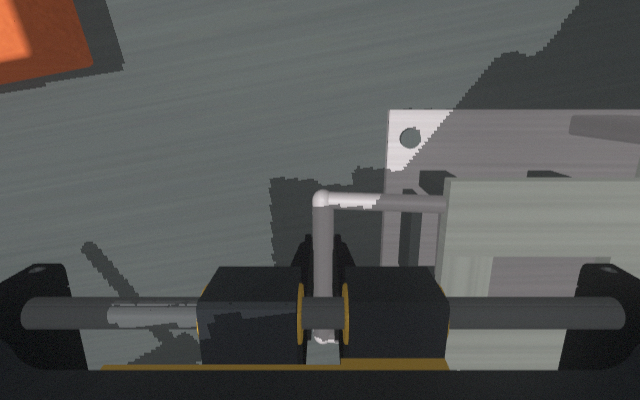

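View pics/w_s.png

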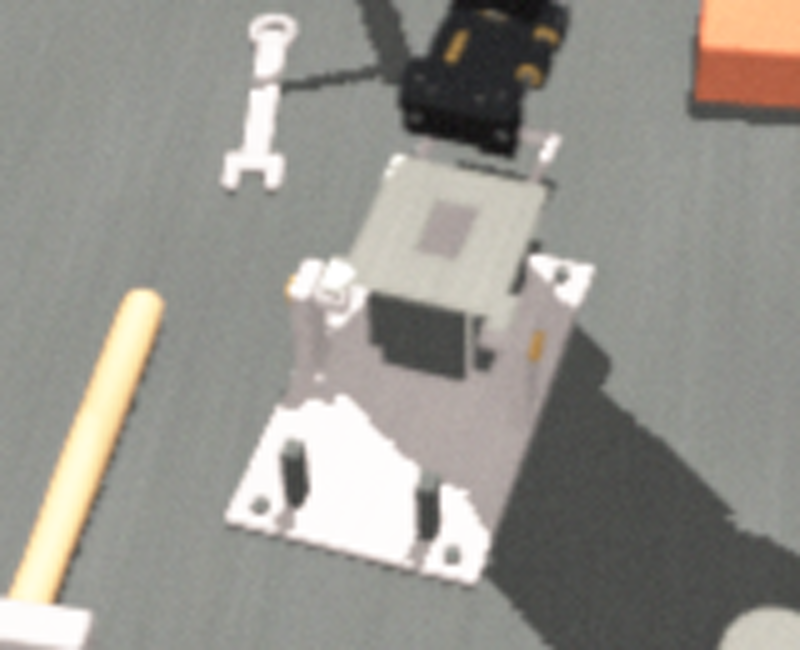

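```bash
python3 -m pendant '[[0,0,0.2,0],[0,0,0.2,0]]' 1; python3 - <<'E'
from h import *
p=shot("wrist"); q=shot("top"); save(q,'x_t',(290,130,430,230),5)
s=env.state();print(s['eef_pos'],s['ft_force'])
E
```

```text
t: 32.55
eef_pos: [568.7, -217.9, 56.0]
tcp_rot: [-3.139, -0.001, 1.396]
ft_force: [-3.1, 5.0, 11.2]
opening: 0.096
[ 568.73837307 -217.92693782   55.96862735] [-2.75922353  5.73431583 11.04886913]
```

View pics/x_t.png

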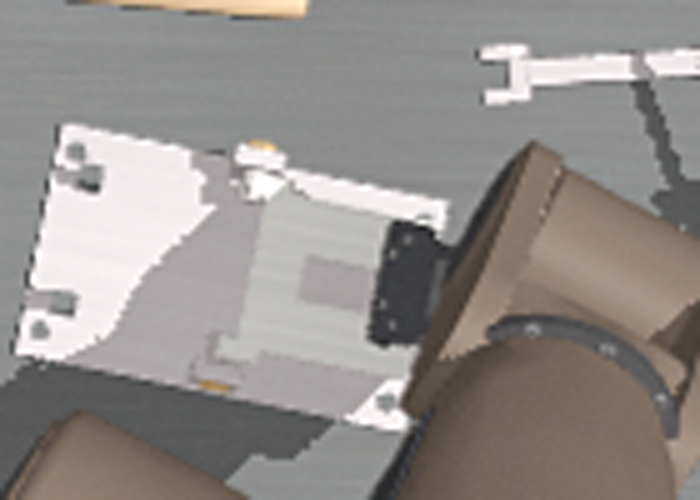

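```bash
python3 -m pendant '[[0,0,0,0],[0,0,0,0],[0,0,0,0],[0,0,0,0]]' 0.6;  python3 -m pendant '[[0,0,-8,0],[0,0,-25,0],[0,0,-50,0],[0,0,-80,0],[0,0,-110,0],[0,0,-130,0],[0,0,-135,0],[0,0,-135,0]]';  python3 - <<'E'
from h import *
p=shot("wrist"); s=env.state();save(p,'y_w');print(s['eef_pos'],s['tcp_rot'])
p=shot("side"); save(p,'y_s',(230,130,390,260),5)
E
```

```text
t: 33.15
eef_pos: [568.7, -218.0, 55.7]
tcp_rot: [-3.138, -0.002, 1.396]
ft_force: [0.1, 0.2, -0.4]
opening: 0.393
t: 34.15
eef_pos: [569.0, -218.3, 191.0]
tcp_rot: [-3.138, -0.001, 1.396]
ft_force: [0.5, 0.5, 0.5]
opening: 0.4
[ 568.87130107 -218.16569359  190.41858769] [-3.13756239e+00 -1.67829311e-03  1.39607291e+00]
```

View pics/y_w.png

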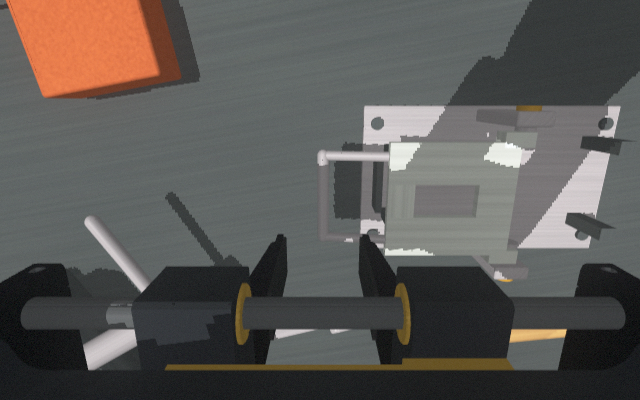

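View pics/y_s.png

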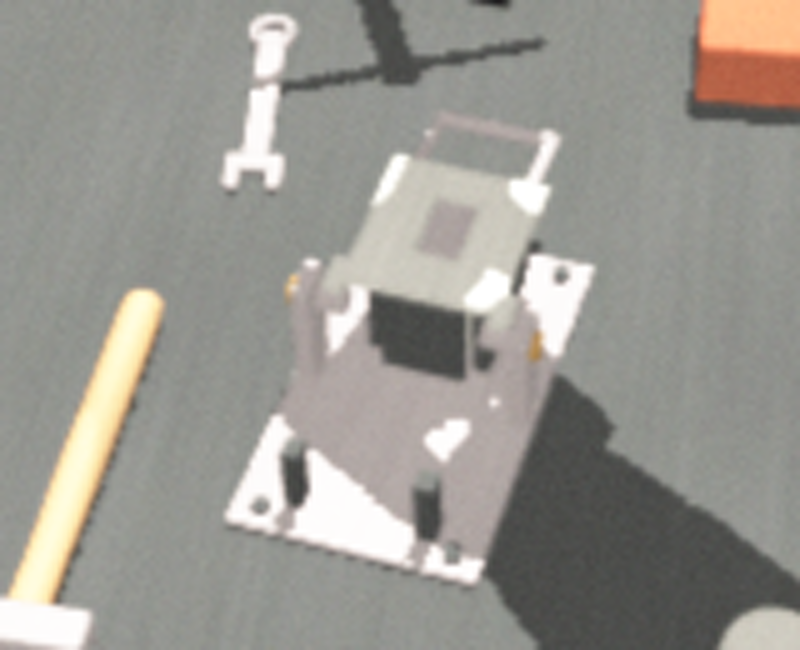

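```bash
python3 - <<'E'
from h import *
s=shot("side"); w=shot("wrist"); t=shot("top")
save(w,'z_wz',(290,130,550,290),3); save(s,'z_sz',(295,140,355,210),10); save(t,'z_t',(290,130,430,230),5)
yd=np.array([.1745,.9847,0]);xd=np.array([.9847,-.1745,0]);H=np.array([626.74,106.87,0])-163.9*yd
for n,p in(('side',s),('wrist',w)):
  for z in(70,75):
    print(n,z,[proj(p,H-165*yd+x*xd+np.array([0,0,z]))[0].round(1) for x in(-35,35)])
  print(n,'hinge',[proj(p,H+x*xd+np.array([0,0,70]))[0].round(1) for x in(-72,72)])
E
```

```text
side 70 [array([339.6, 158.2]), array([318.3, 153.8])]
side 75 [array([339.6, 157.1]), array([318.3, 152.6])]
side hinge [array([336.2, 199.2]), array([289.2, 188.3])]
wrist 70 [array([323. , 155.8]), array([322.9, 235. ])]
wrist 75 [array([323. , 156.8]), array([322.9, 237.1])]
wrist hinge [array([529.4, 109.7]), array([503.9, 272.9])]
```

View pics/z_sz.png

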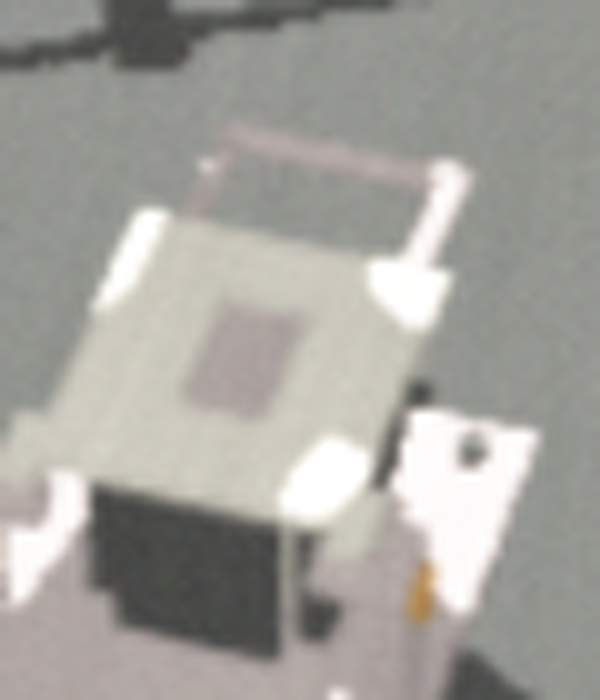

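View pics/z_wz.png

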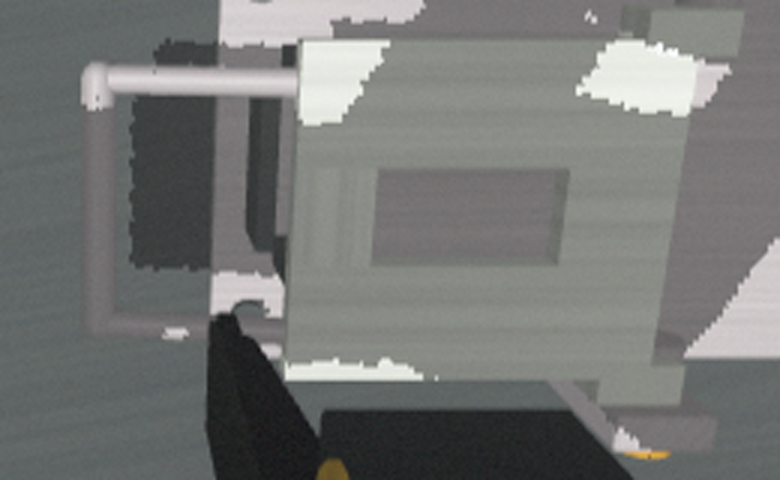

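```bash
python3 -m pendant '[[0,0,20,0],[0,0,40,0],[0,0,60,0],[0,0,75,0],[0,0,90,0],[0,0,100,0],[0,0,105,0],[0,0,105,0]]' 1; python3 -m pendant '[[0,0,1,0],[0,0,2,0],[0,0,3,0],[0,0,4,0],[0,0,5,0],[0,0,5,0]]'
```

```text
t: 35.4
eef_pos: [568.5, -218.0, 85.0]
tcp_rot: [-3.137, -0.002, 1.396]
ft_force: [-0.4, 0.1, -0.0]
opening: 0.004
t: 36.15
eef_pos: [568.5, -217.9, 79.9]
tcp_rot: [-3.137, -0.002, 1.396]
ft_force: [0.2, 0.5, 0.6]
opening: 0.003
```

```bash
python3 -m pendant '[[0,0,0.4,0],[0,0,0.8,0],[0,0,1.2,0],[0,0,1.6,0],[0,0,2,0],[0,0,2.5,0],[0,0,2.5,0]]'
```

```text
t: 37.02
eef_pos: [568.4, -217.9, 77.3]
tcp_rot: [-3.137, -0.002, 1.396]
ft_force: [0.6, 0.6, -0.7]
opening: 0.004
```

```bash
python3 -m pendant '[[0,0,0.4,0],[0,0,0.8,0],[0,0,1.2,0],[0,0,1.6,0],[0,0,1.6,0]]';python3 -m pendant '[[0,0,0.3,0],[0,0,0.6,0],[0,0,0.9,0],[0,0,0.9,0]]'
```

```text
t: 37.65
eef_pos: [568.4, -217.9, 75.7]
tcp_rot: [-3.137, -0.002, 1.396]
ft_force: [-0.6, -0.5, 0.3]
opening: 0.001
t: 38.15
eef_pos: [568.5, -217.9, 75.2]
tcp_rot: [-3.137, -0.002, 1.396]
ft_force: [-1.9, 0.7, 4.0]
opening: 0.006
```

```bash
python3 -m pendant '[[0,0,-15,0],[0,0,-40,0],[-15,0,-70,0],[-40,-20,-70,0],[-60,-40,-70,0],[-80,-60,-70,0],[-90,-70,-70,0],[-90,-70,-70,0]]' 1; python3 - <<'E'
from h import *
p=shot("wrist"); save(p,'zz_w',(260,110,520,310),3); save(p,'zz_wf');print(env.state()['eef_pos'])
t=shot("top"); save(t,'zz_t'); s=shot("side"); save(s,'zz_s')
for q in ["tin","collar","firebrick","hammer","brush","wrench","channel","bracket"]:
  for n,p in(("top",t),("side",s)):
    for r in vision.find_in(p,q)[:3]: print(q,n,round(r['confidence'],2),world(p,r['at']).round(0))
E
```

```text
t: 39.15
eef_pos: [484.1, -295.0, 145.8]
tcp_rot: [-3.137, -0.002, 1.395]
ft_force: [0.0, -0.0, -0.7]
opening: -0.001
[ 484.55019971 -294.61938569  145.72162356]
tin top 0.51 [379. 141.  60.]
tin side 0.57 [382. 154.  65.]
collar top 0.71 [363. 209.  40.]
collar side 0.65 [363. 219.  32.]
collar side 0.29 [ 739. -290.    9.]
firebrick side 0.61 [ 391. -360.   54.]
hammer top 0.71 [781.  56.  23.]
hammer top 0.52 [ 739. -281.    3.]
hammer side 0.85 [780.  96.  27.]
brush top 0.96 [734. 330.  14.]
brush side 0.79 [738. 333.  17.]
brush side 0.55 [381. 152.  61.]
wrench top 0.63 [ 738. -280.    5.]
wrench top 0.54 [597. -61.  11.]
wrench side 0.6 [ 741. -287.    9.]
wrench side 0.42 [ 584. -108.   84.]
channel top 0.61 [683. 214.   6.]
channel side 0.72 [682. 216.  16.]
channel side 0.44 [780.  97.  26.]
bracket top 0.61 [ 589. -119.   71.]
bracket top 0.53 [562. 391.  11.]
bracket top 0.53 [342. 329.   9.]
bracket side 0.97 [561. 394.   9.]
bracket side 0.77 [342. 334.   6.]
bracket side 0.66 [ 588. -131.   77.]
```

View pics/zz_w.png

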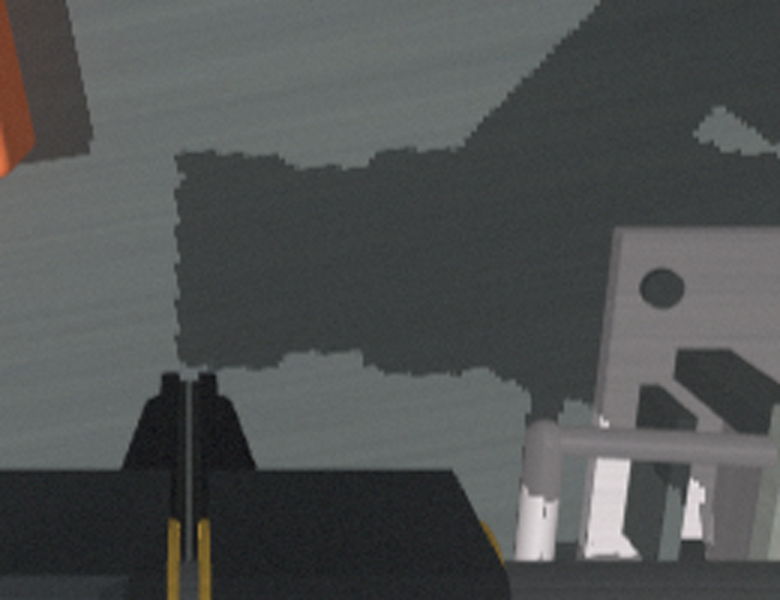

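View pics/zz_t.png

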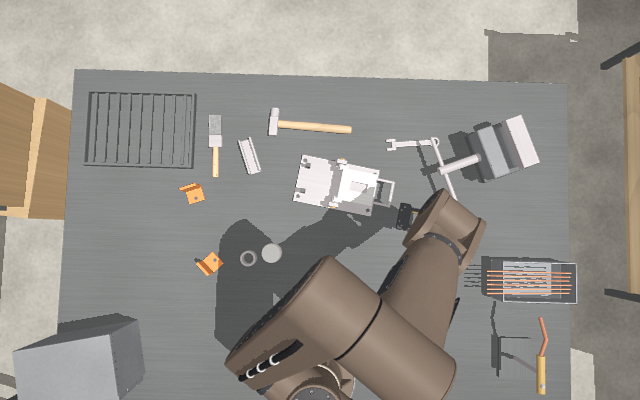

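View pics/zz_s.png

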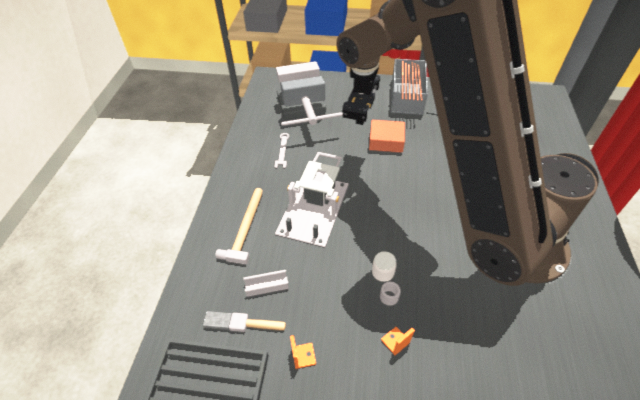

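```bash
python3 -m pendant '[[0,30,-10,0],[0,60,-20,0],[0,95,-20,0],[0,125,-20,0],[0,125,-20,0]]' 1; python3 - <<'E'
from h import *
p=shot("wrist"); save(p,'zy_w',(330,60,590,260),3);print(env.state()['eef_pos'])
E
```

```text
t: 40.72
eef_pos: [608.4, -316.3, 164.0]
tcp_rot: [-3.137, -0.002, 1.397]
ft_force: [-0.2, 0.5, 1.1]
opening: 0.002
[ 607.34511383 -316.11735201  164.05046044]
```

View pics/zy_w.png

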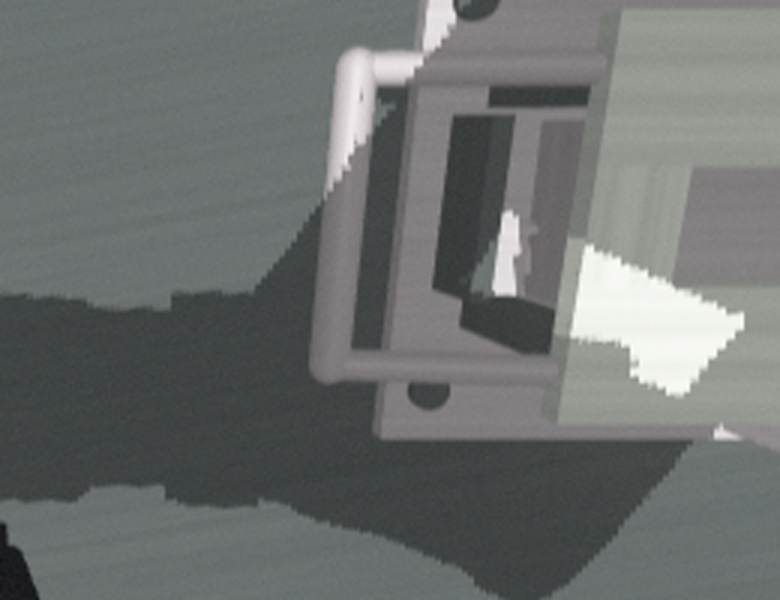

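```bash
python3 - <<'E'
from h import *
print(job.job_done())
E
```

```text
the job is handed in; nothing more can be done
None
```

The bracket is in the nest with the plate lying over it. I handed the job in at about 41 s, with the gripper clear of everything.

**What I did**
- I tipped the steel bracket onto its long leg, gripped it by the short leg, and found the pocket with the wrist camera. It went down to the pocket floor with no edge contact, landing with about 11 N, and I let go of it there.
- I swung the plate by its handle bar all the way over, slowly and without letting go. The peak contact force I read was about 35 N at the end stop.

**Last checks**
- **Plate fully over:** touching the handle bar lightly from above found its top at about 75 mm, so its middle is at the 70 mm expected. The side camera had suggested about 72 mm, which I put down to calibration error.
- **Bracket in the nest:** the wrist picture shows the short leg hanging down past the outer end of the nest block. The long leg's final position under the plate could only be seen through the window, so I did not measure it.
- **Other things on the bench:** the networks put the tin and collar where they were at the start. The hammer, brush, wrench and channel look unmoved in the before and after pictures. The firebrick shows only in the last side view, because the arm hid it from the top camera.

**One disagreement:** the bar seems to have slipped about 3 mm toward the fingertips during the swing, so the measured arc radius came out at about 168 mm instead of 165 mm. The grip held throughout.

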